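# Weigh the glass jars and slide them to hand-over

## Robot

A 6-joint arm with a two-finger parallel gripper is mounted at the origin on the work surface. World frame = base frame: x ahead of the robot, y to its left, z up, the work surface at z = 0. Lengths are in m, angles in degrees, forces in N, time in s.
With the tool pointing down it reaches from about 0.4 to 0.825 m from the base axis. Payload 7 kg.
Tool frame: the origin (TCP) lies on the centre line of the jaws, within the pads' length; the fingertips stand 22 mm ahead of it and the grasp point (between the pads) lies 3 mm ahead of it (ctrl.finger_overhang is the distance from the TCP to the fingertips, in m); z points along the fingers, y is the line along which they close (so a half turn about z gives the same grasp; the last joint's range is limited). The gripper opens to 88 mm and grips with 3 to 60 N. Pads are 19 mm wide; open, the fingers measure 130 mm over their backs; the gripper's body (78 mm by 193 mm) begins 47 mm behind the grasp point.
Start: joints at [89.101, 20.546, 0.682, 0, -70.136, -16.507], TCP at [0.202, 0.644, 0.249] pointing down, gripper open.
Joint ranges: [-176.03, 176.03], [-82.01, 121.73], [-58.28, 71.71], [-173.87, 95.51], [-174.79, -0.11], [-173.66, 173.66]. Speed limits (degrees/s): [136.94, 136.94, 172.46, 180, 180, 180].

## Interface

Orientations are given as [roll, pitch, yaw] about the fixed x, y, z axes, in that order (R = Rz(yaw) Ry(pitch) Rx(roll)).
In Python, from plant import ctrl gives the robot as it stands. The module is installed in compiled form; this text tells all that it offers.
- The arm moves only by the shell command python3 -m creep 'ROWS'. ROWS is JSON, a list of rows, each an object with "grip": the closure, from 0 (fully open) to 1 (shut); "delta_pos": the shift along the tool's x, y, z scaled (see below), a list of three; "rotation": the turn, a rotation vector about the tool's x, y, z scaled (see below), a list of three. A call has 1 to 5 rows; each row is the pose to reach, as a shift and turn from the pose commanded when the call began, along the tool's axes at that moment; what a row does not reach only later rows make up. The controller multiplies each number of a shift by 10 cm and each number of a turn by pi/2 rad. A row lasts 1/10 s, in which the tool goes at most 50 mm and 8.59 degrees, less where a joint would pass 70% of its speed; a pose out of reach is approached as far as the arm can. A call with a number of a shift or a turn outside -1 to 1 is refused whole. A call with a gripper value outside its range is refused whole. The fingers move at their own pace and stop on an object; the grip force is fixed at half the most. Time passes only in rows, so rows that repeat a pose let the fingers close. It gives the time, the measured TCP pose, the force, the opening and the grip force at its end, in the units of the state.
- ctrl.get_obs(): the state, without advancing time (a new reading comes with each control period).
- ctrl.snapshot(name): name is "scene" or "top"; returns a dict with "color" (400x640x3 uint8, red, green, blue), "intrinsics" (3x3 intrinsics, pixels), "R" (3x3) and "t" (3): a world point X has camera coordinates R X + t. Camera axes: x right, y down, z forward; pixel columns grow to the right and rows downward; lengths in m; the calibration is good to about 2 mm. A picture is of the moment at which its call begins. There is no depth.
- ctrl.close_job(): hands the job in; it is judged then, once.
The state is a dict: "clock": time; "joint_pos": joint angles; "qvel": joint speeds; "tau": joint torques, N m; "tool_pos": TCP position; "orientation": TCP orientation; "force": force on the tool from outside, world axes, zero at the start; "moment": the same for the moment, N m; "opening": finger opening in m; "gripper_force": force on a finger pad.
Only numpy, scipy, OpenCV 4.12 (cv2) and the standard library are available. Lean on these libraries where they do the work, as an engineer would, in place of code of your own. Each camera call takes 0.05 s, during which the arm holds its last target. There are 200 camera calls.

## Task

Stand every amber glass jar on the steel pan of the balance, press the green print key all the way down, then put all the jars upright into the blue tray where the tray stands. Last, slide the loaded tray along the bench by pushing it, never lifting it, until it is wholly on the yellow-bordered card and square with it. Be gentle: do not grip the glass with more than 35 N on each finger or press on the tray with more than 20 N, no jar may tip over, and the other things stay where they are.

Things in the scene. Friction and masses are not known exactly. Their poses are not given: they have to be found in the camera images.
- jar1: amber glass weighing jar with a white stopper, standing upright; origin at the centre of its underside, z up. Body 48 mm in diameter, 40 mm high to the flat top of the stopper; on it a white round knob, 20 mm in diameter and 24 mm high (top at 64 mm). Stopper and jar are one piece. Mass about 110 g. Three or four jars are present; absent ones have no pose.
- jar2: amber glass weighing jar with a white stopper, standing upright; origin at the centre of its underside, z up. Body 48 mm in diameter, 40 mm high to the flat top of the stopper; on it a white round knob, 20 mm in diameter and 24 mm high (top at 64 mm). Stopper and jar are one piece. Mass about 110 g. Three or four jars are present; absent ones have no pose.
- jar3: amber glass weighing jar with a white stopper, standing upright; origin at the centre of its underside, z up. Body 48 mm in diameter, 40 mm high to the flat top of the stopper; on it a white round knob, 20 mm in diameter and 24 mm high (top at 64 mm). Stopper and jar are one piece. Mass about 110 g. Three or four jars are present; absent ones have no pose.
- jar4: amber glass weighing jar with a white stopper, standing upright; origin at the centre of its underside, z up. Body 48 mm in diameter, 40 mm high to the flat top of the stopper; on it a white round knob, 20 mm in diameter and 24 mm high (top at 64 mm). Stopper and jar are one piece. Mass about 110 g. Three or four jars are present; absent ones have no pose.
- tray: blue square open tray lying loose on the bench, 140 x 140 mm outside, 30 mm high, walls and floor 4 mm thick; origin at the centre of its underside, x and y along its sides. Mass about 0.35 kg empty.
- card: white square card with a yellow border fixed flat on the bench, 180 x 180 mm, 1 mm thick (things slide over it); origin at its centre, x and y along its sides.
- pan (a point): centre of the top face of the balance's square steel pan, 170 x 170 mm, 58 mm above the bench, with a lip 4 mm thick and 8 mm high all round (clear inside: 162 x 162 mm); x and y along the pan's sides. The fixed white balance under it is 250 x 180 mm (x, y), its body 40 mm high; its front panel with the key lies on the pan's -x side.
- print_key_top (a point): centre of the top of the round green print key (26 mm across), which stands up from the balance's front panel, to the right of the display seen from the robot; pressed straight down.
- print_key (a joint): travel of the print key in m: 0 up, 0.006 fully down; springs back, about 4 N fully down.
- reagent: amber reagent bottle, 60 mm in diameter, 130 mm high; origin at its underside. Not part of the job; leave it alone.
- weight: brass calibration weight, 44 mm in diameter, 68 mm high; origin at its underside. Not part of the job; leave it alone.
- spoon: steel spoon with a wooden handle, 170 mm long, lying flat; origin on its axis. Not part of the job; leave it alone.
- notebook: red notebook, 90 x 140 x 14 mm; origin at its underside. Not part of the job; leave it alone.
- cork_ring: cork ring, 90 mm across, 25 mm high; origin at its underside. Not part of the job; leave it alone.
- beaker: glass beaker, 60 mm across, 75 mm high; origin at its underside. Not part of the job; leave it alone.

How it is judged:
By the outcome, as a careful person would: the job done as asked, in the order asked, and still so for the second after the job is handed in, with the robot touching nothing.
Of jar1, jar2, jar3, jar4 only 3 to 4 are there at a start; the rules pass over those that are not, and their reading is None.
At some moment in a run one of jar1, jar2, jar3, jar4 may be knocked a few centimetres aside while the robot is not near it.
It also fails if it takes over 210 s, if anything falls off the work surface, if the arm or the gripper's body presses on something with over 40 N, if the wrist force passes 120 N, or if a joint passes its speed limit or range.

## Working session

There is one attempt and no reset: what is moved stays moved. The work goes in short steps, Python scripts to look and compute and a shell command to move; the robot and the scene stay as the last step left them, time stands still between calls to the robot, and variables do not carry over. Pictures are saved under pics/ and viewed, at most 16 in all, crops included, and the job is handed in when it is done.

```bash
mkdir -p pics
cat > h.py <<'E'
import numpy as np, cv2
from plant import ctrl
def snap(n,save=None):
    s=ctrl.snapshot(n); 
    if save: cv2.imwrite(f'pics/{save}.png',s['color'][:,:,::-1])
    return s
def ray(s,u,v):
    K,R,t=(np.array(s[k]) for k in('intrinsics','R','t'))
    d=R.T@np.linalg.inv(K)@np.array([u,v,1.]); return -R.T@t,d
def onz(s,u,v,z):
    c,d=ray(s,u,v); return c+d*(z-c[2])/d[2]
def proj(s,X):
    K,R,t=(np.array(s[k]) for k in('intrinsics','R','t'))
    p=K@(R@np.array(X)+t); return p[:2]/p[2]
def tri(s1,p1,s2,p2):
    c1,d1=ray(s1,*p1);c2,d2=ray(s2,*p2)
    a=np.linalg.lstsq(np.array([d1,-d2]).T,c2-c1,rcond=None)[0]
    return (c1+a[0]*d1+c2+a[1]*d2)/2
E
python3 - <<'E'
from h import *
a=snap('scene','s0');b=snap('top','t0')
for s in(a,b): print(-np.array(s['R']).T@s['t'],s['intrinsics'])
o=ctrl.get_obs();print(o)
E
```

```text
[ 1.28926027 -0.77356109  0.89678179] [[470.51370377   0.         316.31850819]
 [  0.         470.51370377 193.46611163]
 [  0.           0.           1.        ]]
[0.46802105 0.03212174 1.10023877] [[376.83624419   0.         315.84564967]
 [  0.         376.83624419 199.64024424]
 [  0.           0.           1.        ]]
{'clock': 0.1, 'joint_pos': array([ 8.90997875e+01,  2.05871376e+01,  6.38886472e-01, -2.01937958e-02,
       -7.01378607e+01, -1.65062939e+01]), 'qvel': array([-0.0083713 ,  0.00647362,  0.13934549,  0.087122  ,  0.01568572,
       -0.02902158]), 'tau': array([-1.74645062e-03, -5.84163702e+01,  2.93747020e+01,  7.01543212e+00,
        1.01817143e-02, -5.15695569e-05]), 'tool_pos': array([0.20181969, 0.64367653, 0.24770979]), 'orientation': array([ 1.79912043e+02, -6.26655790e-03, -1.74133769e+01]), 'force': array([ 0.77911845, -0.28703924, -0.02030568]), 'moment': array([-0.062867  , -0.02425846, -0.00403036]), 'gripper_force': 0.0, 'opening': 0.0876040927273736}
```

View pics/s0.png

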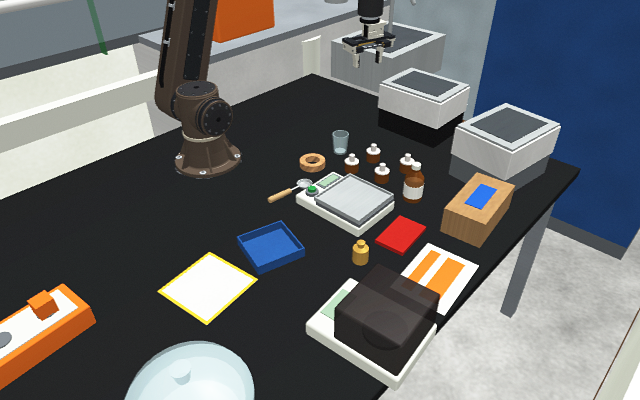

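View pics/t0.png

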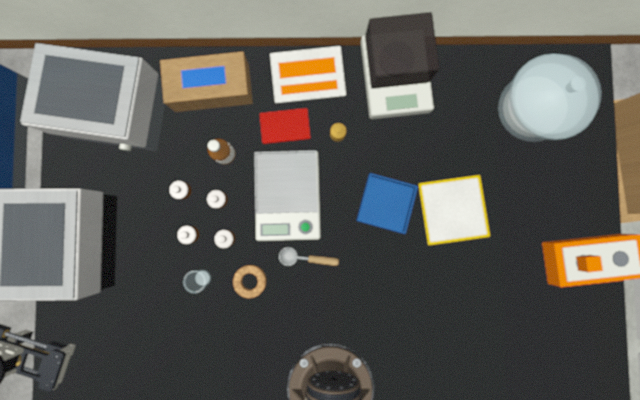

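Run:
```python
import cv2,numpy as np
t=cv2.imread('pics/t0.png');s=cv2.imread('pics/s0.png')
a=cv2.resize(t[140:270,155:505],None,fx=2.28,fy=2.28,interpolation=cv2.INTER_CUBIC)
b=cv2.resize(s[130:330,150:440],None,fx=2,fy=2,interpolation=cv2.INTER_CUBIC)
c=np.zeros((296+300,800,3),np.uint8);c[:a.shape[0],:a.shape[1]]=a[:,:800]
b2=cv2.resize(s[125:215,290:440],None,fx=3.3,fy=3.3,interpolation=cv2.INTER_CUBIC);c[297:297+b2.shape[0],:b2.shape[1]]=b2
cv2.imwrite('pics/c0.png',c)
def blobs(m,lo,hi,x0,y0,name):
    n,l,st,ce=cv2.connectedComponentsWithStats(m.astype(np.uint8))
    for i in range(1,n):
        if lo<st[i,4]<hi: print(name,st[i],(ce[i]+[x0,y0]).round(1))
w=lambda im:(im.min(2)>130)
blobs(w(t[170:260,160:245]),10,1000,160,170,'topw')
blobs(w(s[135:185,335:425]),4,300,335,135,'scw')
g=lambda im:(im[:,:,1].astype(int)-im.max(2)*0-np.maximum(im[:,:,0],im[:,:,2]).astype(int)>45)
blobs(g(t),5,500,0,0,'topg');blobs(g(s[150:230,280:400]),5,500,280,150,'scg')
def quad(m,name):
    cs,_=cv2.findContours(m.astype(np.uint8),0,2);
    c=max(cs,key=cv2.contourArea);h=cv2.convexHull(c);e=3
    q=cv2.approxPolyDP(h,4,True);print(name,cv2.contourArea(h),q.reshape(-1,2).tolist(),cv2.minAreaRect(c))
for im,n in((t,'top'),(s,'sc')):
    h=cv2.cvtColor(im,cv2.COLOR_BGR2HSV);H,S,V=cv2.split(h)
    m=(H>100)&(H<125)&(S>120)&(V>50)
    m[:, :230]=0
    if n=='sc': m[:200]=0;m[:,330:]=0
    quad(m,n+' tray')
    m=((H>20)&(H<35)&(S>100)&(V>120)); 
    if n=='sc': m[:245]=0;m[:,270:]=0
    else: m[:,:400]=0;m[:165]=0;m[255:]=0;m[:,510:]=0
    quad(m,n+' card')
```

```text
topw [  9  10  19  19 281] [178.  189.3]
topw [ 46  20  19  18 278] [215.4 198.6]
topw [ 17  55  19  19 285] [186.  234.4]
topw [ 54  60  19  18 280] [223.1 238.5]
scw [8 0 5 3 6] [345.  136.3]
scw [5 2 1 7 7] [340. 140.]
scw [ 31   8  15  12 109] [373.  149.3]
scw [ 0 12 11  6 51] [339.6 149.8]
scw [  9  18  15  12 115] [351.4 159.6]
scw [ 65  18  21  17 181] [410.2 161.6]
scw [ 40  28  15  12 124] [381.9 169.3]
scw [  0  38  39  12 247] [349.6 179.9]
topg [301 223   8   8  53] [304.9 226.6]
scg [28 36  8  6 43] [311.4 188.5]
top tray 2632.5 [[369, 173], [416, 185], [404, 234], [356, 220]] ((386.8923034667969, 203.0615234375), (52.09724044799805, 51.22018051147461), 15.255120277404785)
top card 4059.0 [[480, 175], [490, 235], [428, 245], [418, 184]] ((453.9299621582031, 209.50997924804688), (64.06387329101562, 64.77098083496094), 81.8698959350586)
sc tray 2287.0 [[281, 220], [304, 247], [304, 255], [258, 274], [237, 236]] ((271.0000305175781, 245.9999542236328), (44.19548797607422, 60.536678314208984), 68.19859313964844)
sc card 3733.5 [[210, 252], [257, 279], [205, 324], [157, 291]] ((207.09759521484375, 285.10931396484375), (58.263065338134766, 82.58596801757812), 48.23970031738281)
```

View pics/c0.png

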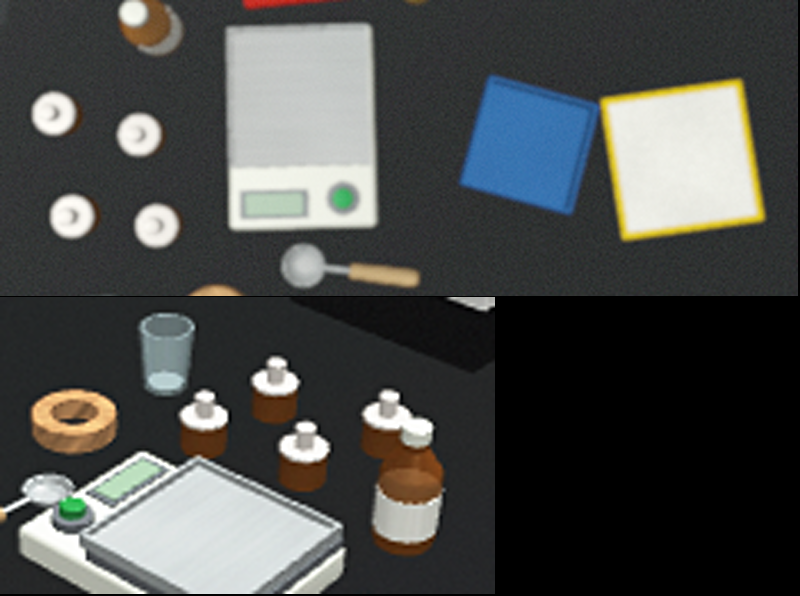

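```bash
cat >> h.py <<'E'
class S(dict): pass
E
python3 - <<'E'
from h import *
a=snap('scene');b=snap('top')
np.set_printoptions(precision=4,suppress=True)
T=[(178,189.3),(215.4,198.6),(186,234.4),(223.1,238.5)]
C=[(410-2,161),(381.9,169.3),(373,149.3),(351.4,159.6)]
for p in T:
    q=[c for c in C]; 
    X=onz(b,*p,.043); print('jar',X,'pred in scene',proj(a,X))
    best=min(C,key=lambda c:np.hypot(*(np.array(c)-proj(a,X)))); print('   tri',tri(b,p,a,best))
f=lambda x,y:(155+x/2.28,140+y/2.28); g=lambda x,y:(290+x/3.3,125+(y-297)/3.3)
for p,q in(((229,168),(198,459)),((226,26),(343,540-15)),((376,166),(83,538))): print('pan tri',tri(b,f(*p),a,g(*q)))
P=np.array([onz(b,*f(*p),.066) for p in((226,26),(372,24),(376,166),(229,168))]);print('pan',P,P.mean(0))
print('key',tri(b,(304.9,226.6),a,(311.4,188.0)),onz(b,304.9,226.6,.06))
t=[(369,173),(416.5,185),(404.5,234),(356.5,220.5)]
P=np.array([onz(b,*p,.03) for p in t]);print('tray',P,P.mean(0),[np.degrees(np.arctan2(*(P[(i+1)%4]-P[i])[1::-1])) for i in range(4)])
P=np.array([onz(b,*p,.001) for p in [(480.5,175),(490.5,235),(428,245),(418,184)]]);print('card',P,P.mean(0),[np.degrees(np.arctan2(*(P[(i+1)%4]-P[i])[1::-1])) for i in range(4)])
for q in [(281,220),(304,247),(258,274),(237,236)]: print('tray sc',onz(a,*q,.03))
for q in [(210,252),(257,279),(205,324),(157,291)]: print('card sc',onz(a,*q,.001))
E
```

```text
jar [0.565  0.4227 0.043 ] pred in scene [407.2483 160.1158]
   tri [0.5661 0.4249 0.0386]
jar [0.5381 0.3169 0.043 ] pred in scene [382.0225 169.6082]
   tri [0.5379 0.3165 0.0444]
jar [0.4383 0.3982 0.043 ] pred in scene [373.3799 149.8816]
   tri [0.438  0.3968 0.046 ]
jar [0.4262 0.2943 0.043 ] pred in scene [351.7319 160.1034]
   tri [0.4259 0.2934 0.0454]
pan tri [0.4951 0.2017 0.0618]
pan tri [0.6665 0.2042 0.0666]
pan tri [0.5001 0.0278 0.0634]
pan [[0.667  0.2046 0.066 ]
 [0.6682 0.027  0.066 ]
 [0.4956 0.0234 0.066 ]
 [0.4943 0.2004 0.066 ]] [0.5813 0.1138 0.066 ]
key [0.4578 0.0647 0.0606] [0.458 0.065 0.06 ]
tray [[ 0.6093 -0.118   0.03  ]
 [ 0.574  -0.2528  0.03  ]
 [ 0.435  -0.2157  0.03  ]
 [ 0.474  -0.0805  0.03  ]] [ 0.5231 -0.1667  0.03  ] [np.float64(-104.68833457692214), np.float64(165.0469379205609), np.float64(73.90962651722263), np.float64(-15.487895046325324)]
card [[ 0.605  -0.4486  0.001 ]
 [ 0.4297 -0.4718  0.001 ]
 [ 0.402  -0.2898  0.001 ]
 [ 0.5797 -0.265   0.001 ]] [ 0.5041 -0.3688  0.001 ] [np.float64(-172.4797311612691), np.float64(98.6586610842737), np.float64(7.957780885661626), np.float64(-82.16978954565636)]
tray sc [ 0.4745 -0.0809  0.03  ]
tray sc [ 0.6051 -0.1172  0.03  ]
tray sc [ 0.591  -0.2686  0.03  ]
tray sc [ 0.4363 -0.213   0.03  ]
card sc [ 0.406  -0.2879  0.001 ]
card sc [ 0.5793 -0.2652  0.001 ]
card sc [ 0.6001 -0.4431  0.001 ]
card sc [ 0.4259 -0.4656  0.001 ]
```

```bash
cat > jars.py <<'E'
from h import *
np.set_printoptions(precision=4,suppress=True)
def find(z,lo=(.3,-.35),hi=(.75,.55),b=None):
    b=b or snap('top'); w=(b['color'].min(2)>130).astype(np.uint8)
    n,l,st,ce=cv2.connectedComponentsWithStats(w); r=[]
    for i in range(1,n):
        if 180<st[i,4]<420 and max(st[i,2:4])<24:
            X=onz(b,*ce[i],z)
            if (X[:2]>lo).all() and (X[:2]<hi).all(): r.append((X[:2].round(4),ce[i].round(1),st[i,4]))
    return r
if __name__=='__main__':
    b=snap('top')
    for z in(.043,.047,.101):
        print(z,[x[0].tolist() for x in find(z,b=b)])
    o=ctrl.get_obs();print(o['clock'],o['tool_pos'],o['orientation'],o['opening'],o['force'],o['joint_pos'].round(1))
E
Z='"grip":0.5'
python3 -m creep '[{"grip":0.5,"delta_pos":[0,0,0],"rotation":[0,0,-0.193]},{"grip":0.5,"delta_pos":[0,0,0],"rotation":[0,0,-0.193]},{"grip":0.5,"delta_pos":[0,0,0],"rotation":[0,0,-0.193]},{"grip":0.5,"delta_pos":[0,0,0],"rotation":[0,0,-0.193]}]'
python3 -m creep '[{"grip":0.5,"delta_pos":[1,0.6,0],"rotation":[0,0,0]},{"grip":0.5,"delta_pos":[1,0.6,0],"rotation":[0,0,0]},{"grip":0.5,"delta_pos":[1,0.6,0],"rotation":[0,0,0]},{"grip":0.5,"delta_pos":[1,0.6,0],"rotation":[0,0,0]}]'
python3 jars.py
```

```text
clock: 0.6
tool_pos: [0.2019, 0.644, 0.2484]
orientation: [180.0, 0.0, -0.3]
force: [0.2, 0.8, 0.1]
opening: 0.0615
gripper_force: 0.0
clock: 1.0
tool_pos: [0.304, 0.5826, 0.2487]
orientation: [180.0, -0.0, -0.4]
force: [0.2, 0.1, -0.4]
opening: 0.0437
gripper_force: 0.0
0.043 [[0.5651, 0.4225], [0.5382, 0.3167], [0.4383, 0.3982], [0.4262, 0.2943]]
0.047 [[0.5647, 0.4211], [0.538, 0.3156], [0.4384, 0.3968], [0.4263, 0.2933]]
0.101 [[0.5597, 0.4011], [0.5344, 0.3011], [0.4399, 0.3781], [0.4285, 0.2799]]
1.05 [0.3029 0.5834 0.2487] [-179.9877    0.0014   -0.3149] 0.04384813319076779 [ 0.0663 -0.6475 -0.1069] [ 79.5  18.9  -1.7  -0.  -69.4  10.2]
```

```bash
python3 -m creep '[{"grip":0.5,"delta_pos":[0.5,0.3,0],"rotation":[0,0,0]},{"grip":0.5,"delta_pos":[1,0.6,0],"rotation":[0,0,0]},{"grip":0.5,"delta_pos":[1,0.6,0],"rotation":[0,0,0]}]' >/dev/null
python3 -m creep '[{"grip":0.5,"delta_pos":[0.5,0.3,0],"rotation":[0,0,0]},{"grip":0.5,"delta_pos":[1,0.6,0],"rotation":[0,0,0]},{"grip":0.5,"delta_pos":[1,0.6,0],"rotation":[0,0,0]}]' >/dev/null
python3 -m creep '[{"grip":0.5,"delta_pos":[0.6,0.4,0.3],"rotation":[0,0,0]},{"grip":0.5,"delta_pos":[0.6,0.4,0.7],"rotation":[0,0,0]},{"grip":0.5,"delta_pos":[0.6,0.4,1],"rotation":[0,0,0]},{"grip":0.5,"delta_pos":[0.6,0.4,1],"rotation":[0,0,0]},{"grip":0.5,"delta_pos":[0.6,0.4,1],"rotation":[0,0,0]}]'
```

```text
clock: 2.15
tool_pos: [0.5614, 0.4248, 0.1489]
orientation: [179.9, 0.0, -0.0]
force: [0.0, 0.5, 1.2]
opening: 0.0439
gripper_force: 0.0
```

```bash
python3 -m creep '[{"grip":0.5,"delta_pos":[0.04,0.02,0.3],"rotation":[0,0,0]},{"grip":0.5,"delta_pos":[0.04,0.02,0.6],"rotation":[0,0,0]},{"grip":0.5,"delta_pos":[0.04,0.02,0.83],"rotation":[0,0,0]},{"grip":0.5,"delta_pos":[0.04,0.02,0.83],"rotation":[0,0,0]},{"grip":0.5,"delta_pos":[0.04,0.02,0.83],"rotation":[0,0,0]}]'
python3 -m creep '[{"grip":1,"delta_pos":[0,0,0],"rotation":[0,0,0]},{"grip":1,"delta_pos":[0,0,0],"rotation":[0,0,0]},{"grip":1,"delta_pos":[0,0,0],"rotation":[0,0,0]},{"grip":1,"delta_pos":[0,0,0],"rotation":[0,0,0]},{"grip":1,"delta_pos":[0,0,0],"rotation":[0,0,0]}]'
python3 -c "
from h import *
s=snap('scene'); im=cv2.resize(s['color'][90:215,290:450,::-1],None,fx=4,fy=4); cv2.imwrite('pics/g1.png',im)"
```

```text
clock: 2.65
tool_pos: [0.5663, 0.4238, 0.0683]
orientation: [-179.9, -0.1, 0.1]
force: [0.6, -0.7, 0.7]
opening: 0.0438
gripper_force: 0.0
clock: 3.15
tool_pos: [0.5663, 0.4223, 0.0665]
orientation: [-179.9, -0.1, -0.0]
force: [-0.7, 1.6, 4.9]
opening: 0.0193
gripper_force: 30.0
```

View pics/g1.png

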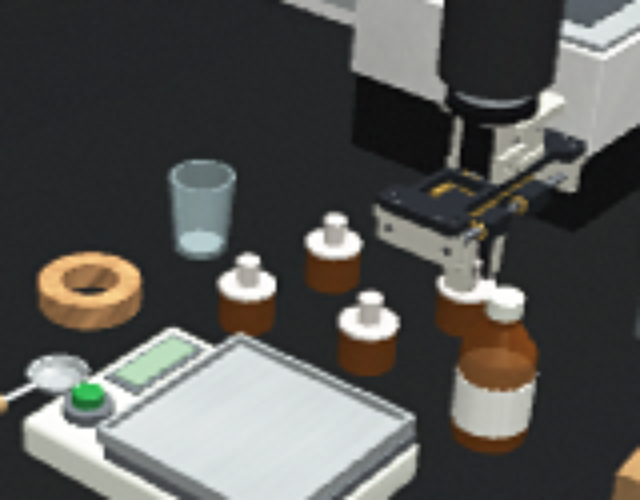

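```bash
python3 -m creep '[{"grip":1,"delta_pos":[0,0,-0.2],"rotation":[0,0,0]},{"grip":1,"delta_pos":[0,0,-0.5],"rotation":[0,0,0]},{"grip":1,"delta_pos":[0,0,-0.8],"rotation":[0,0,0]},{"grip":1,"delta_pos":[0,0,-1],"rotation":[0,0,0]},{"grip":1,"delta_pos":[0,0.1,-1],"rotation":[0,0,0]}]'
python3 -m creep '[{"grip":1,"delta_pos":[0.1,0.2,-0.1],"rotation":[0,0,0]},{"grip":1,"delta_pos":[0.2,0.4,-0.2],"rotation":[0,0,0]},{"grip":1,"delta_pos":[0.3,0.65,-0.2],"rotation":[0,0,0]},{"grip":1,"delta_pos":[0.4,0.9,-0.2],"rotation":[0,0,0]},{"grip":1,"delta_pos":[0.5,1,-0.2],"rotation":[0,0,0]}]' >/dev/null
python3 -m creep '[{"grip":1,"delta_pos":[0,0.3,0],"rotation":[0,0,0]},{"grip":1,"delta_pos":[0,0.6,0],"rotation":[0,0,0]},{"grip":1,"delta_pos":[0,0.9,0],"rotation":[0,0,0]},{"grip":1,"delta_pos":[0,1,0],"rotation":[0,0,0]}]' >/dev/null
python3 -m creep '[{"grip":1,"delta_pos":[0,0.3,0],"rotation":[0,0,0]},{"grip":1,"delta_pos":[0,0.6,0],"rotation":[0,0,0]},{"grip":1,"delta_pos":[0,0.9,0],"rotation":[0,0,0]},{"grip":1,"delta_pos":[0,1,0],"rotation":[0,0,0]},{"grip":1,"delta_pos":[0,1,0],"rotation":[0,0,0]}]'
python3 -m creep '[{"grip":1,"delta_pos":[0,0.34,0],"rotation":[0,0,0]},{"grip":1,"delta_pos":[0,0.34,0],"rotation":[0,0,0]},{"grip":1,"delta_pos":[0,0.34,0],"rotation":[0,0,0]}]'
python3 jars.py
```

```text
clock: 3.7
tool_pos: [0.5669, 0.4134, 0.1688]
orientation: [-179.8, -0.2, 0.0]
force: [0.1, -0.6, -0.5]
opening: 0.0192
gripper_force: 30.0
clock: 5.1
tool_pos: [0.6155, 0.1107, 0.1851]
orientation: [180.0, 0.0, -0.1]
force: [0.7, 0.9, -0.7]
opening: 0.0195
gripper_force: 30.0
clock: 5.4
tool_pos: [0.6157, 0.0783, 0.1853]
orientation: [-180.0, 0.0, -0.1]
force: [0.3, 1.1, -1.4]
opening: 0.0191
gripper_force: 30.0
0.043 []
0.047 []
0.101 []
5.45 [0.6158 0.0787 0.1853] [-179.9952    0.0038   -0.0278] 0.01947612254330127 [-0.1205  0.487  -0.1369] [ 25.3  18.1 -11.5  -0.  -60.4  64.7]
```

```bash
python3 -m creep '[{"grip":1,"delta_pos":[0,0,0.2],"rotation":[0,0,0]},{"grip":1,"delta_pos":[0,0,0.4],"rotation":[0,0,0]},{"grip":1,"delta_pos":[0,0,0.5],"rotation":[0,0,0]},{"grip":1,"delta_pos":[0,0,0.55],"rotation":[0,0,0]},{"grip":1,"delta_pos":[0,0,0.57],"rotation":[0,0,0]}]'
python3 -m creep '[{"grip":1,"delta_pos":[0,0,0.02],"rotation":[0,0,0]},{"grip":1,"delta_pos":[0,0,0.02],"rotation":[0,0,0]}]'
python3 -c "
from h import *
snap('top','t1')"
```

```text
clock: 5.95
tool_pos: [0.6157, 0.0783, 0.1283]
orientation: [180.0, 0.0, 0.0]
force: [0.2, 1.3, -0.4]
opening: 0.0192
gripper_force: 30.0
clock: 6.15
tool_pos: [0.6159, 0.078, 0.127]
orientation: [-180.0, -0.0, -0.0]
force: [0.1, -0.7, -1.1]
opening: 0.0196
gripper_force: 30.0
```

View pics/t1.png

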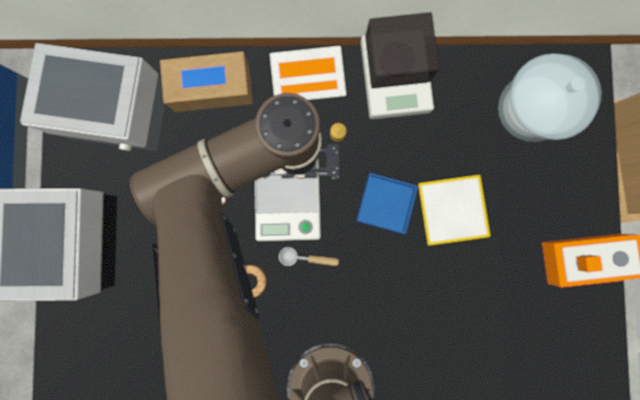

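```bash
python3 -m creep '[{"grip":1,"delta_pos":[0,0,0.01],"rotation":[0,0,0]},{"grip":1,"delta_pos":[0,0,0.01],"rotation":[0,0,0]}]'
python3 -m creep '[{"grip":1,"delta_pos":[0,0,0.01],"rotation":[0,0,0]},{"grip":1,"delta_pos":[0,0,0.01],"rotation":[0,0,0]}]'
```

```text
clock: 6.4
tool_pos: [0.6157, 0.0778, 0.1258]
orientation: [-180.0, -0.0, -0.0]
force: [-0.5, 0.7, -1.3]
opening: 0.0193
gripper_force: 30.0
clock: 6.6
tool_pos: [0.6156, 0.0778, 0.1246]
orientation: [-180.0, -0.0, -0.0]
force: [0.1, 0.3, -1.6]
opening: 0.0191
gripper_force: 30.0
```

```bash
python3 -m creep '[{"grip":1,"delta_pos":[0,0,0.01],"rotation":[0,0,0]},{"grip":1,"delta_pos":[0,0,0.01],"rotation":[0,0,0]}]'
python3 -m creep '[{"grip":0.5,"delta_pos":[0,0,0],"rotation":[0,0,0]},{"grip":0.5,"delta_pos":[0,0,0],"rotation":[0,0,0]},{"grip":0.5,"delta_pos":[0,0,0],"rotation":[0,0,0]},{"grip":0.5,"delta_pos":[0,0,-0.2],"rotation":[0,0,0]},{"grip":0.5,"delta_pos":[0,0,-0.5],"rotation":[0,0,0]}]'
python3 -m creep '[{"grip":0.5,"delta_pos":[-0.1,-0.3,-0.3],"rotation":[0,0,0]},{"grip":0.5,"delta_pos":[-0.2,-0.6,-0.5],"rotation":[0,0,0]},{"grip":0.5,"delta_pos":[-0.3,-1,-0.5],"rotation":[0,0,0]},{"grip":0.5,"delta_pos":[-0.3,-1,-0.5],"rotation":[0,0,0]}]' 
python3 -m creep '[{"grip":0.5,"delta_pos":[-0.2,-0.4,0],"rotation":[0,0,0]},{"grip":0.5,"delta_pos":[-0.3,-0.8,0],"rotation":[0,0,0]},{"grip":0.5,"delta_pos":[-0.3,-1,0],"rotation":[0,0,0]},{"grip":0.5,"delta_pos":[-0.3,-1,0],"rotation":[0,0,0]}]' 
python3 jars.py;python3 -c "
from h import *
s=snap('scene','s2')
s=snap('top','t2')"
```

```text
clock: 6.8
tool_pos: [0.6159, 0.0779, 0.1244]
orientation: [-180.0, -0.1, -0.0]
force: [-2.2, 0.8, 5.3]
opening: 0.019
gripper_force: 30.0
clock: 7.3
tool_pos: [0.6143, 0.0773, 0.172]
orientation: [179.9, 0.2, -0.1]
force: [0.6, 0.6, 0.5]
opening: 0.0434
gripper_force: 0.0
clock: 7.7
tool_pos: [0.5852, 0.1815, 0.2245]
orientation: [-179.9, -0.1, 0.1]
force: [-0.7, 0.3, -1.2]
opening: 0.0438
gripper_force: 0.0
clock: 8.1
tool_pos: [0.5556, 0.2801, 0.2231]
orientation: [180.0, 0.0, 0.1]
force: [-0.4, -0.1, -0.8]
opening: 0.0441
gripper_force: 0.0
0.043 [[0.4383, 0.3981], [0.4262, 0.2943], [0.3166, 0.3546]]
0.047 [[0.4384, 0.3967], [0.4263, 0.2933], [0.3172, 0.3534]]
0.101 [[0.44, 0.378], [0.4285, 0.2799], [0.3249, 0.3369]]
8.15 [0.5556 0.2787 0.223 ] [179.9658   0.0298   0.0714] 0.044022350474668376 [-0.6369 -0.5459 -0.0309] [ 44.6  16.6  -8.5   0.  -65.   45.5]
```

View pics/s2.png

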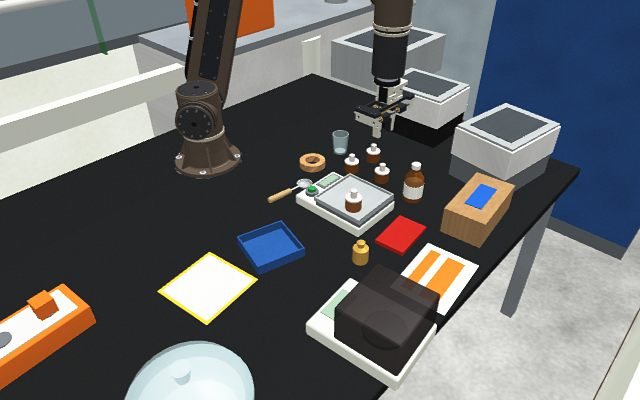

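```bash
python3 -m creep '[{"grip":0.5,"delta_pos":[-0.1,-0.2,0.2],"rotation":[0,0,0]},{"grip":0.5,"delta_pos":[-0.18,-0.375,0.5],"rotation":[0,0,0]},{"grip":0.5,"delta_pos":[-0.18,-0.375,0.8],"rotation":[0,0,0]},{"grip":0.5,"delta_pos":[-0.18,-0.375,0.9],"rotation":[0,0,0]},{"grip":0.5,"delta_pos":[-0.18,-0.375,0.9],"rotation":[0,0,0]}]' 
python3 -m creep '[{"grip":0.5,"delta_pos":[0,0,0.3],"rotation":[0,0,0]},{"grip":0.5,"delta_pos":[0,0,0.5],"rotation":[0,0,0]},{"grip":0.5,"delta_pos":[0,0,0.65],"rotation":[0,0,0]},{"grip":0.5,"delta_pos":[0,0,0.65],"rotation":[0,0,0]}]'
python3 -m creep '[{"grip":1,"delta_pos":[0,0,0],"rotation":[0,0,0]},{"grip":1,"delta_pos":[0,0,0],"rotation":[0,0,0]},{"grip":1,"delta_pos":[0,0,0],"rotation":[0,0,0]},{"grip":1,"delta_pos":[0,0,0],"rotation":[0,0,0]},{"grip":1,"delta_pos":[0,0,0],"rotation":[0,0,0]}]'
```

```text
clock: 8.75
tool_pos: [0.5375, 0.3137, 0.1322]
orientation: [179.9, 0.1, -0.1]
force: [0.5, -0.3, -0.4]
opening: 0.044
gripper_force: 0.0
clock: 9.15
tool_pos: [0.5379, 0.3144, 0.0682]
orientation: [179.9, 0.1, -0.1]
force: [0.3, 0.3, 0.7]
opening: 0.0438
gripper_force: 0.0
clock: 9.65
tool_pos: [0.5383, 0.3159, 0.0695]
orientation: [-179.9, -0.1, -0.0]
force: [1.0, -0.3, 4.3]
opening: 0.0191
gripper_force: 29.7
```

```bash
python3 -m creep '[{"grip":1,"delta_pos":[0,0,-0.2],"rotation":[0,0,0]},{"grip":1,"delta_pos":[0,0,-0.5],"rotation":[0,0,0]},{"grip":1,"delta_pos":[0,0,-0.8],"rotation":[0,0,0]},{"grip":1,"delta_pos":[0,0,-1],"rotation":[0,0,0]},{"grip":1,"delta_pos":[0,0.1,-1],"rotation":[0,0,0]}]'
python3 -m creep '[{"grip":1,"delta_pos":[0.1,0.2,-0.2],"rotation":[0,0,0]},{"grip":1,"delta_pos":[0.3,0.4,-0.2],"rotation":[0,0,0]},{"grip":1,"delta_pos":[0.5,0.65,-0.2],"rotation":[0,0,0]},{"grip":1,"delta_pos":[0.7,0.9,-0.2],"rotation":[0,0,0]},{"grip":1,"delta_pos":[0.78,1,-0.2],"rotation":[0,0,0]}]' >/dev/null
python3 -m creep '[{"grip":1,"delta_pos":[0,0.3,0],"rotation":[0,0,0]},{"grip":1,"delta_pos":[0,0.56,0],"rotation":[0,0,0]},{"grip":1,"delta_pos":[0,0.56,0],"rotation":[0,0,0]},{"grip":1,"delta_pos":[0,0.56,0.2],"rotation":[0,0,0]},{"grip":1,"delta_pos":[0,0.56,0.2],"rotation":[0,0,0]}]'
```

```text
clock: 10.15
tool_pos: [0.539, 0.3069, 0.1718]
orientation: [-179.8, -0.2, 0.0]
force: [0.5, -0.5, -1.5]
opening: 0.0196
gripper_force: 29.7
clock: 11.15
tool_pos: [0.6137, 0.1488, 0.1657]
orientation: [179.9, 0.3, -0.1]
force: [-1.9, -0.0, -2.6]
opening: 0.0194
gripper_force: 29.7
```

```bash
python3 -m creep '[{"grip":1,"delta_pos":[0.02,0,0.2],"rotation":[0,0,0]},{"grip":1,"delta_pos":[0.02,0,0.3],"rotation":[0,0,0]},{"grip":1,"delta_pos":[0.02,0,0.36],"rotation":[0,0,0]},{"grip":1,"delta_pos":[0.02,0,0.36],"rotation":[0,0,0]}]'
python3 -m creep '[{"grip":1,"delta_pos":[0,0,0.01],"rotation":[0,0,0]},{"grip":1,"delta_pos":[0,0,0.01],"rotation":[0,0,0]}]'
python3 -m creep '[{"grip":1,"delta_pos":[0,0,0.01],"rotation":[0,0,0]},{"grip":1,"delta_pos":[0,0,0.01],"rotation":[0,0,0]}]'
```

```text
clock: 11.55
tool_pos: [0.6171, 0.1494, 0.1318]
orientation: [179.9, 0.1, -0.0]
force: [-0.2, -0.0, -0.9]
opening: 0.0195
gripper_force: 29.7
clock: 11.75
tool_pos: [0.6179, 0.1495, 0.1322]
orientation: [-180.0, -0.0, -0.0]
force: [-0.1, -0.5, -0.5]
opening: 0.019
gripper_force: 29.7
clock: 11.95
tool_pos: [0.6177, 0.1493, 0.1309]
orientation: [-180.0, -0.0, -0.0]
force: [0.8, -0.1, -1.3]
opening: 0.0195
gripper_force: 29.7
```

```bash
python3 -m creep '[{"grip":1,"delta_pos":[0,0,0.02],"rotation":[0,0,0]},{"grip":1,"delta_pos":[0,0,0.02],"rotation":[0,0,0]}]'
python3 -m creep '[{"grip":1,"delta_pos":[0,0,0.01],"rotation":[0,0,0]},{"grip":1,"delta_pos":[0,0,0.01],"rotation":[0,0,0]}]'
python3 -m creep '[{"grip":1,"delta_pos":[0,0,0.01],"rotation":[0,0,0]},{"grip":1,"delta_pos":[0,0,0.01],"rotation":[0,0,0]}]'
```

```text
clock: 12.15
tool_pos: [0.6175, 0.1492, 0.1283]
orientation: [180.0, 0.0, -0.0]
force: [-0.7, -1.8, -1.3]
opening: 0.0191
gripper_force: 29.7
clock: 12.35
tool_pos: [0.6177, 0.1493, 0.1276]
orientation: [-180.0, -0.0, -0.0]
force: [-0.1, 0.5, -1.1]
opening: 0.0191
gripper_force: 29.7
clock: 12.55
tool_pos: [0.6182, 0.1496, 0.1274]
orientation: [-180.0, -0.1, -0.0]
force: [-1.7, 0.4, 5.5]
opening: 0.0193
gripper_force: 29.7
```

```bash
python3 -m creep '[{"grip":0.5,"delta_pos":[0,0,0],"rotation":[0,0,0]},{"grip":0.5,"delta_pos":[0,0,0],"rotation":[0,0,0]},{"grip":0.5,"delta_pos":[0,0,0],"rotation":[0,0,0]},{"grip":0.5,"delta_pos":[0,0,-0.2],"rotation":[0,0,0]},{"grip":0.5,"delta_pos":[0,0,-0.6],"rotation":[0,0,0]}]' >/dev/null
python3 -m creep '[{"grip":0.5,"delta_pos":[-0.2,-0.3,-0.2],"rotation":[0,0,0]},{"grip":0.5,"delta_pos":[-0.5,-0.6,-0.4],"rotation":[0,0,0]},{"grip":0.5,"delta_pos":[-0.8,-0.9,-0.4],"rotation":[0,0,0]},{"grip":0.5,"delta_pos":[-0.9,-1,-0.4],"rotation":[0,0,0]}]' >/dev/null
python3 -m creep '[{"grip":0.5,"delta_pos":[-0.3,-0.4,0],"rotation":[0,0,0]},{"grip":0.5,"delta_pos":[-0.6,-0.7,0],"rotation":[0,0,0]},{"grip":0.5,"delta_pos":[-0.8,-1,0],"rotation":[0,0,0]},{"grip":0.5,"delta_pos":[-0.8,-1,0],"rotation":[0,0,0]}]'
python3 jars.py;python3 -c "
from h import *
s=snap('scene');t=snap('top')['color'][130:290,140:360,::-1];c=s['color'][100:240,270:450,::-1]
cv2.imwrite('pics/m3.png',np.vstack([cv2.resize(c,(360,280)),cv2.resize(t,(360,262))]))"
```

```text
clock: 13.85
tool_pos: [0.4459, 0.3521, 0.2264]
orientation: [-180.0, 0.0, 0.2]
force: [0.4, -0.2, -0.3]
opening: 0.0439
gripper_force: 0.0
0.043 [[0.4262, 0.2943]]
0.047 [[0.4263, 0.2933]]
0.101 [[0.4285, 0.2799]]
13.9 [0.4467 0.3508 0.2263] [179.9824   0.012    0.1389] 0.04403911886435717 [ 0.6183 -0.302   0.1498] [ 57.9  11.5 -14.9  -0.  -63.6  32.3]
```

View pics/m3.png

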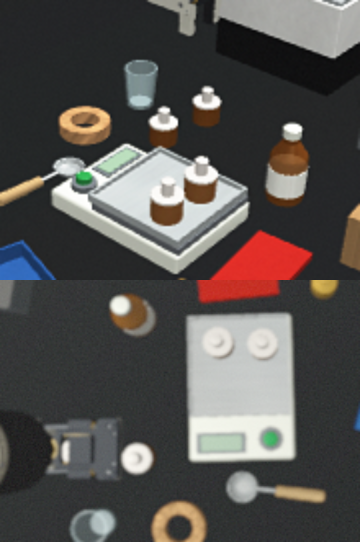

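```bash
python3 -m creep '[{"grip":0.5,"delta_pos":[-0.05,-0.25,0.2],"rotation":[0,0,0]},{"grip":0.5,"delta_pos":[-0.08,-0.47,0.5],"rotation":[0,0,0]},{"grip":0.5,"delta_pos":[-0.08,-0.47,0.8],"rotation":[0,0,0]},{"grip":0.5,"delta_pos":[-0.08,-0.47,0.95],"rotation":[0,0,0]},{"grip":0.5,"delta_pos":[-0.08,-0.47,0.95],"rotation":[0,0,0]}]' 
python3 -m creep '[{"grip":0.5,"delta_pos":[0,0,0.3],"rotation":[0,0,0]},{"grip":0.5,"delta_pos":[0,0,0.5],"rotation":[0,0,0]},{"grip":0.5,"delta_pos":[0,0,0.63],"rotation":[0,0,0]},{"grip":0.5,"delta_pos":[0,0,0.63],"rotation":[0,0,0]}]'
python3 -m creep '[{"grip":1,"delta_pos":[0,0,0],"rotation":[0,0,0]},{"grip":1,"delta_pos":[0,0,0],"rotation":[0,0,0]},{"grip":1,"delta_pos":[0,0,0],"rotation":[0,0,0]},{"grip":1,"delta_pos":[0,0,0],"rotation":[0,0,0]},{"grip":1,"delta_pos":[0,0,0],"rotation":[0,0,0]}]'
```

```text
clock: 14.5
tool_pos: [0.4396, 0.3941, 0.1287]
orientation: [179.7, 0.2, -0.1]
force: [-0.8, -0.7, 0.4]
opening: 0.0439
gripper_force: 0.0
clock: 14.9
tool_pos: [0.4399, 0.3953, 0.0677]
orientation: [179.9, 0.1, -0.1]
force: [-0.4, 0.6, 0.2]
opening: 0.0438
gripper_force: 0.0
clock: 15.4
tool_pos: [0.44, 0.3969, 0.0693]
orientation: [-179.9, -0.0, -0.0]
force: [0.0, 0.5, 2.7]
opening: 0.0189
gripper_force: 29.7
```

```bash
python3 -m creep '[{"grip":1,"delta_pos":[0,0,-0.2],"rotation":[0,0,0]},{"grip":1,"delta_pos":[0,0,-0.5],"rotation":[0,0,0]},{"grip":1,"delta_pos":[0,0,-0.8],"rotation":[0,0,0]},{"grip":1,"delta_pos":[0,0,-1],"rotation":[0,0,0]},{"grip":1,"delta_pos":[0,0.1,-1],"rotation":[0,0,0]}]' >/dev/null
python3 -m creep '[{"grip":1,"delta_pos":[0.1,0.2,-0.25],"rotation":[0,0,0]},{"grip":1,"delta_pos":[0.2,0.4,-0.25],"rotation":[0,0,0]},{"grip":1,"delta_pos":[0.3,0.65,-0.25],"rotation":[0,0,0]},{"grip":1,"delta_pos":[0.4,0.9,-0.25],"rotation":[0,0,0]},{"grip":1,"delta_pos":[0.4,1,-0.25],"rotation":[0,0,0]}]' >/dev/null
python3 -m creep '[{"grip":1,"delta_pos":[0.1,0.3,0],"rotation":[0,0,0]},{"grip":1,"delta_pos":[0.2,0.6,0],"rotation":[0,0,0]},{"grip":1,"delta_pos":[0.3,0.9,0],"rotation":[0,0,0]},{"grip":1,"delta_pos":[0.4,1,0],"rotation":[0,0,0]}]' >/dev/null
python3 -m creep '[{"grip":1,"delta_pos":[0.1,0.3,0],"rotation":[0,0,0]},{"grip":1,"delta_pos":[0.2,0.6,0],"rotation":[0,0,0]},{"grip":1,"delta_pos":[0.27,0.9,0],"rotation":[0,0,0]},{"grip":1,"delta_pos":[0.27,1,0],"rotation":[0,0,0]},{"grip":1,"delta_pos":[0.27,1,0],"rotation":[0,0,0]}]'
```

```text
clock: 17.3
tool_pos: [0.5463, 0.0853, 0.193]
orientation: [180.0, 0.1, -0.2]
force: [0.0, 0.5, -0.7]
opening: 0.0194
gripper_force: 29.6
```

Expected contact near 0.127–0.128.

```bash
python3 -m creep '[{"grip":1,"delta_pos":[0,0.05,0.25],"rotation":[0,0,0]},{"grip":1,"delta_pos":[0,0.05,0.45],"rotation":[0,0,0]},{"grip":1,"delta_pos":[0,0.05,0.58],"rotation":[0,0,0]},{"grip":1,"delta_pos":[0,0.05,0.63],"rotation":[0,0,0]},{"grip":1,"delta_pos":[0,0.05,0.63],"rotation":[0,0,0]}]'
python3 -m creep '[{"grip":1,"delta_pos":[0,0,0.01],"rotation":[0,0,0]},{"grip":1,"delta_pos":[0,0,0.01],"rotation":[0,0,0]}]'
python3 -m creep '[{"grip":1,"delta_pos":[0,0,0.01],"rotation":[0,0,0]},{"grip":1,"delta_pos":[0,0,0.01],"rotation":[0,0,0]}]'
```

```text
clock: 17.8
tool_pos: [0.5464, 0.0819, 0.1301]
orientation: [180.0, 0.1, 0.0]
force: [0.1, -0.3, -0.8]
opening: 0.0193
gripper_force: 29.6
clock: 18.0
tool_pos: [0.5471, 0.0818, 0.1304]
orientation: [-180.0, -0.1, -0.0]
force: [0.9, 0.2, -1.4]
opening: 0.0191
gripper_force: 29.6
clock: 18.2
tool_pos: [0.5467, 0.0814, 0.1289]
orientation: [-180.0, -0.0, -0.0]
force: [-0.0, 0.1, -0.8]
opening: 0.0194
gripper_force: 29.6
```

```bash
python3 -m creep '[{"grip":1,"delta_pos":[0,0,0.01],"rotation":[0,0,0]},{"grip":1,"delta_pos":[0,0,0.01],"rotation":[0,0,0]}]'
python3 -m creep '[{"grip":1,"delta_pos":[0,0,0.01],"rotation":[0,0,0]},{"grip":1,"delta_pos":[0,0,0.01],"rotation":[0,0,0]}]'
```

```text
clock: 18.4
tool_pos: [0.5465, 0.0813, 0.1275]
orientation: [-180.0, -0.0, -0.0]
force: [0.2, -0.6, -1.0]
opening: 0.0189
gripper_force: 29.6
clock: 18.6
tool_pos: [0.5471, 0.0815, 0.1272]
orientation: [-180.0, -0.1, -0.0]
force: [-0.7, 0.3, 4.5]
opening: 0.0189
gripper_force: 29.6
```

```bash
python3 -m creep '[{"grip":0.5,"delta_pos":[0,0,0],"rotation":[0,0,0]},{"grip":0.5,"delta_pos":[0,0,0],"rotation":[0,0,0]},{"grip":0.5,"delta_pos":[0,0,0],"rotation":[0,0,0]},{"grip":0.5,"delta_pos":[0,0,-0.2],"rotation":[0,0,0]},{"grip":0.5,"delta_pos":[0,0,-0.6],"rotation":[0,0,0]}]' >/dev/null
python3 -m creep '[{"grip":0.5,"delta_pos":[-0.2,-0.3,-0.2],"rotation":[0,0,0]},{"grip":0.5,"delta_pos":[-0.5,-0.6,-0.4],"rotation":[0,0,0]},{"grip":0.5,"delta_pos":[-0.7,-0.9,-0.4],"rotation":[0,0,0]},{"grip":0.5,"delta_pos":[-0.7,-1,-0.4],"rotation":[0,0,0]}]' >/dev/null
python3 -m creep '[{"grip":0.5,"delta_pos":[-0.25,-0.3,0],"rotation":[0,0,0]},{"grip":0.5,"delta_pos":[-0.5,-0.6,0],"rotation":[0,0,0]},{"grip":0.5,"delta_pos":[-0.5,-0.8,0],"rotation":[0,0,0]},{"grip":0.5,"delta_pos":[-0.5,-0.8,0],"rotation":[0,0,0]}]'
python3 jars.py;python3 -c "
from h import *
s=snap('scene');t=snap('top')['color'][130:290,140:360,::-1];c=s['color'][100:240,270:450,::-1]
cv2.imwrite('pics/m4.png',np.vstack([cv2.resize(c,(360,280)),cv2.resize(t,(360,262))]))"
```

```text
clock: 19.9
tool_pos: [0.4268, 0.2635, 0.2265]
orientation: [-180.0, -0.0, 0.1]
force: [-0.4, 0.1, 0.4]
opening: 0.0439
gripper_force: 0.0
0.043 [[0.3155, 0.3527]]
0.047 [[0.316, 0.3515]]
0.101 [[0.3238, 0.3351]]
19.95 [0.4268 0.2624 0.2263] [179.9712   0.0093   0.0755] 0.04404041487598296 [ 0.3638 -0.1966  0.2631] [ 54.1   5.  -22.7   0.  -62.3  36. ]
```

View pics/m4.png

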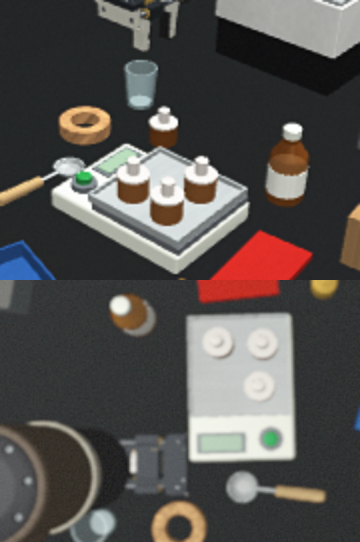

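```bash
python3 -m creep '[{"grip":0.5,"delta_pos":[0,-0.2,0.2],"rotation":[0,0,0]},{"grip":0.5,"delta_pos":[0,-0.32,0.5],"rotation":[0,0,0]},{"grip":0.5,"delta_pos":[0,-0.32,0.8],"rotation":[0,0,0]},{"grip":0.5,"delta_pos":[0,-0.32,0.95],"rotation":[0,0,0]},{"grip":0.5,"delta_pos":[0,-0.32,0.95],"rotation":[0,0,0]}]' 
python3 -m creep '[{"grip":0.5,"delta_pos":[0,0,0.3],"rotation":[0,0,0]},{"grip":0.5,"delta_pos":[0,0,0.5],"rotation":[0,0,0]},{"grip":0.5,"delta_pos":[0,0,0.63],"rotation":[0,0,0]},{"grip":0.5,"delta_pos":[0,0,0.63],"rotation":[0,0,0]}]'
python3 -m creep '[{"grip":1,"delta_pos":[0,0,0],"rotation":[0,0,0]},{"grip":1,"delta_pos":[0,0,0],"rotation":[0,0,0]},{"grip":1,"delta_pos":[0,0,0],"rotation":[0,0,0]},{"grip":1,"delta_pos":[0,0,0],"rotation":[0,0,0]},{"grip":1,"delta_pos":[0,0,0],"rotation":[0,0,0]}]'
```

```text
clock: 20.55
tool_pos: [0.4262, 0.2913, 0.1291]
orientation: [179.8, 0.2, -0.1]
force: [-0.1, -0.2, 0.2]
opening: 0.044
gripper_force: 0.0
clock: 20.95
tool_pos: [0.4268, 0.2923, 0.0679]
orientation: [179.9, 0.1, -0.1]
force: [0.5, 0.2, 0.2]
opening: 0.0439
gripper_force: 0.0
clock: 21.45
tool_pos: [0.4271, 0.294, 0.0693]
orientation: [-179.9, -0.1, -0.0]
force: [-1.0, 0.6, 3.0]
opening: 0.019
gripper_force: 29.8
```

```bash
python3 -m creep '[{"grip":1,"delta_pos":[0,0,-0.2],"rotation":[0,0,0]},{"grip":1,"delta_pos":[0,0,-0.5],"rotation":[0,0,0]},{"grip":1,"delta_pos":[0,0,-0.8],"rotation":[0,0,0]},{"grip":1,"delta_pos":[0,0,-1],"rotation":[0,0,0]},{"grip":1,"delta_pos":[0,0,-1],"rotation":[0,0,0]}]' >/dev/null
python3 -m creep '[{"grip":1,"delta_pos":[0.2,0.2,-0.25],"rotation":[0,0,0]},{"grip":1,"delta_pos":[0.4,0.4,-0.25],"rotation":[0,0,0]},{"grip":1,"delta_pos":[0.6,0.65,-0.25],"rotation":[0,0,0]},{"grip":1,"delta_pos":[0.8,0.9,-0.25],"rotation":[0,0,0]},{"grip":1,"delta_pos":[0.9,0.9,-0.25],"rotation":[0,0,0]}]' >/dev/null
python3 -m creep '[{"grip":1,"delta_pos":[0.15,0.3,0],"rotation":[0,0,0]},{"grip":1,"delta_pos":[0.29,0.54,0],"rotation":[0,0,0]},{"grip":1,"delta_pos":[0.29,0.54,0],"rotation":[0,0,0]},{"grip":1,"delta_pos":[0.29,0.54,0],"rotation":[0,0,0]}]'
python3 -m creep '[{"grip":1,"delta_pos":[0,0,0.25],"rotation":[0,0,0]},{"grip":1,"delta_pos":[0,0,0.45],"rotation":[0,0,0]},{"grip":1,"delta_pos":[0,0,0.58],"rotation":[0,0,0]},{"grip":1,"delta_pos":[0,0,0.63],"rotation":[0,0,0]},{"grip":1,"delta_pos":[0,0,0.63],"rotation":[0,0,0]}]'
python3 -m creep '[{"grip":1,"delta_pos":[0,0,0.01],"rotation":[0,0,0]},{"grip":1,"delta_pos":[0,0,0.01],"rotation":[0,0,0]}]'
```

```text
clock: 22.85
tool_pos: [0.5453, 0.1489, 0.1925]
orientation: [180.0, 0.1, -0.1]
force: [-0.1, 0.3, -0.2]
opening: 0.0192
gripper_force: 29.8
clock: 23.35
tool_pos: [0.5453, 0.1497, 0.13]
orientation: [180.0, 0.1, 0.0]
force: [-0.7, -0.4, -1.8]
opening: 0.019
gripper_force: 29.8
clock: 23.55
tool_pos: [0.546, 0.1497, 0.1303]
orientation: [-180.0, -0.1, -0.0]
force: [-0.7, -1.4, -1.9]
opening: 0.019
gripper_force: 29.8
```

```bash
python3 -m creep '[{"grip":1,"delta_pos":[0,0,0.01],"rotation":[0,0,0]},{"grip":1,"delta_pos":[0,0,0.02],"rotation":[0,0,0]},{"grip":1,"delta_pos":[0,0,0.02],"rotation":[0,0,0]}]'
python3 -m creep '[{"grip":1,"delta_pos":[0,0,0.01],"rotation":[0,0,0]},{"grip":1,"delta_pos":[0,0,0.01],"rotation":[0,0,0]}]'
```

```text
clock: 23.85
tool_pos: [0.5456, 0.1493, 0.1277]
orientation: [-180.0, -0.0, -0.0]
force: [0.2, 0.1, -0.3]
opening: 0.0191
gripper_force: 29.8
clock: 24.05
tool_pos: [0.5461, 0.1496, 0.1272]
orientation: [-180.0, -0.1, -0.0]
force: [-0.7, -0.0, 4.9]
opening: 0.0192
gripper_force: 29.8
```

```bash
python3 -m creep '[{"grip":0.5,"delta_pos":[0,0,0],"rotation":[0,0,0]},{"grip":0.5,"delta_pos":[0,0,0],"rotation":[0,0,0]},{"grip":0.5,"delta_pos":[0,0,0],"rotation":[0,0,0]},{"grip":0.5,"delta_pos":[0,0,-0.2],"rotation":[0,0,0]},{"grip":0.5,"delta_pos":[0,0,-0.6],"rotation":[0,0,0]}]' >/dev/null
python3 -m creep '[{"grip":1,"delta_pos":[-0.2,0.2,-0.1],"rotation":[0,0,0]},{"grip":1,"delta_pos":[-0.5,0.5,-0.1],"rotation":[0,0,0]},{"grip":1,"delta_pos":[-0.8,0.8,-0.1],"rotation":[0,0,0]},{"grip":1,"delta_pos":[-0.88,0.85,-0.1],"rotation":[0,0,0]},{"grip":1,"delta_pos":[-0.88,0.85,-0.1],"rotation":[0,0,0]}]' >/dev/null
python3 -m creep '[{"grip":1,"delta_pos":[0,0,0.3],"rotation":[0,0,0]},{"grip":1,"delta_pos":[0,0,0.6],"rotation":[0,0,0]},{"grip":1,"delta_pos":[0,0,0.9],"rotation":[0,0,0]},{"grip":1,"delta_pos":[0,0,0.97],"rotation":[0,0,0]},{"grip":1,"delta_pos":[0,0,0.97],"rotation":[0,0,0]}]' 
python3 -c "
from h import *
s=snap('scene');t=snap('top')['color'][130:290,140:360,::-1];c=s['color'][100:240,270:450,::-1]
cv2.imwrite('pics/m5.png',np.vstack([cv2.resize(c,(540,420)),cv2.resize(t,(540,393))[:180]]))"
```

```text
clock: 25.55
tool_pos: [0.4576, 0.0645, 0.0987]
orientation: [179.9, 0.1, -0.0]
force: [-0.7, 0.9, -0.0]
opening: 0.0005
gripper_force: 0.0
```

View pics/m5.png

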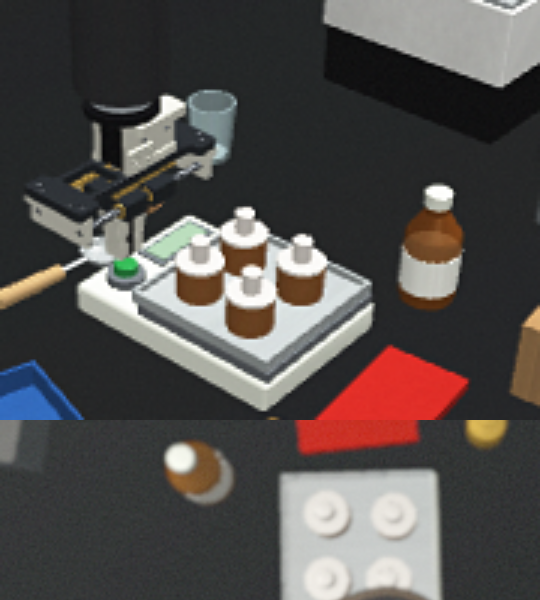

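```bash
python3 -m creep '[{"grip":1,"delta_pos":[0,0,0.08],"rotation":[0,0,0]},{"grip":1,"delta_pos":[0,0,0.15],"rotation":[0,0,0]},{"grip":1,"delta_pos":[0,0,0.15],"rotation":[0,0,0]}]'
python3 -m creep '[{"grip":1,"delta_pos":[0,0,0.03],"rotation":[0,0,0]},{"grip":1,"delta_pos":[0,0,0.03],"rotation":[0,0,0]}]'
python3 -m creep '[{"grip":1,"delta_pos":[0,0,0.03],"rotation":[0,0,0]},{"grip":1,"delta_pos":[0,0,0.03],"rotation":[0,0,0]}]'
python3 -m creep '[{"grip":1,"delta_pos":[0,0,0.02],"rotation":[0,0,0]},{"grip":1,"delta_pos":[0,0,0.02],"rotation":[0,0,0]}]'
```

```text
clock: 25.95
tool_pos: [0.4575, 0.0644, 0.0842]
orientation: [-180.0, 0.0, -0.0]
force: [-1.1, 0.2, 0.4]
opening: 0.0002
gripper_force: 0.5
clock: 26.15
tool_pos: [0.4577, 0.0644, 0.0816]
orientation: [180.0, -0.0, -0.0]
force: [-0.7, -0.4, 2.6]
opening: 0.0008
gripper_force: 1.1
clock: 26.35
tool_pos: [0.4577, 0.0644, 0.0785]
orientation: [-180.0, -0.0, -0.0]
force: [-0.6, 0.1, 4.0]
opening: 0.0004
gripper_force: 1.8
clock: 26.55
tool_pos: [0.4579, 0.0645, 0.0779]
orientation: [180.0, -0.0, 0.0]
force: [-6.9, 0.0, 20.3]
opening: 0.0002
gripper_force: 10.4
```

```bash
python3 -m creep '[{"grip":1,"delta_pos":[0,0,-0.2],"rotation":[0,0,0]},{"grip":1,"delta_pos":[0,0,-0.5],"rotation":[0,0,0]},{"grip":0.5,"delta_pos":[0,0,-0.9],"rotation":[0,0,0]},{"grip":0.5,"delta_pos":[0,0,-1],"rotation":[0,0,0]},{"grip":0.5,"delta_pos":[0,0,-1],"rotation":[0,0,0]}]' 
python3 -m creep '[{"grip":0.5,"delta_pos":[0.3,0,-0.1],"rotation":[0,0,0]},{"grip":0.5,"delta_pos":[0.6,-0.1,-0.1],"rotation":[0,0,0]},{"grip":0.5,"delta_pos":[0.89,-0.17,-0.1],"rotation":[0,0,0]},{"grip":0.5,"delta_pos":[0.89,-0.17,-0.1],"rotation":[0,0,0]},{"grip":0.5,"delta_pos":[0.89,-0.17,-0.1],"rotation":[0,0,0]}]'
```

```text
clock: 27.05
tool_pos: [0.4585, 0.0649, 0.1783]
orientation: [-179.9, -0.2, -0.0]
force: [0.8, -0.3, -0.2]
opening: 0.019
gripper_force: 0.0
clock: 27.55
tool_pos: [0.5459, 0.081, 0.1844]
orientation: [179.9, 0.2, -0.1]
force: [-0.3, -0.5, -0.3]
opening: 0.0434
gripper_force: 0.0
```

```bash
python3 -m creep '[{"grip":0.5,"delta_pos":[0,0,0.25],"rotation":[0,0,0]},{"grip":0.5,"delta_pos":[0,0,0.45],"rotation":[0,0,0]},{"grip":0.5,"delta_pos":[0,0,0.57],"rotation":[0,0,0]},{"grip":0.5,"delta_pos":[0,0,0.57],"rotation":[0,0,0]}]'
python3 -m creep '[{"grip":1,"delta_pos":[0,0,0],"rotation":[0,0,0]},{"grip":1,"delta_pos":[0,0,0],"rotation":[0,0,0]},{"grip":1,"delta_pos":[0,0,0],"rotation":[0,0,0]},{"grip":1,"delta_pos":[0,0,0],"rotation":[0,0,0]},{"grip":1,"delta_pos":[0,0,0],"rotation":[0,0,0]}]'
```

```text
clock: 27.95
tool_pos: [0.5448, 0.0807, 0.1277]
orientation: [179.9, 0.2, -0.0]
force: [-0.1, 0.8, -0.1]
opening: 0.044
gripper_force: 0.0
clock: 28.45
tool_pos: [0.547, 0.0816, 0.1302]
orientation: [-180.0, -0.1, -0.0]
force: [-0.7, 1.1, 1.9]
opening: 0.0191
gripper_force: 29.9
```

```bash
python3 -m creep '[{"grip":1,"delta_pos":[0,0,-0.2],"rotation":[0,0,0]},{"grip":1,"delta_pos":[0,0,-0.4],"rotation":[0,0,0]},{"grip":1,"delta_pos":[0,0.1,-0.6],"rotation":[0,0,0]},{"grip":1,"delta_pos":[-0.1,0.4,-0.6],"rotation":[0,0,0]},{"grip":1,"delta_pos":[-0.2,0.7,-0.6],"rotation":[0,0,0]}]' >/dev/null
python3 -m creep '[{"grip":1,"delta_pos":[-0.1,0.4,0],"rotation":[0,0,0]},{"grip":1,"delta_pos":[-0.2,0.8,0],"rotation":[0,0,0]},{"grip":1,"delta_pos":[-0.3,1,0],"rotation":[0,0,0]},{"grip":1,"delta_pos":[-0.3,1,0],"rotation":[0,0,0]}]' >/dev/null
python3 -m creep '[{"grip":1,"delta_pos":[-0.05,0.4,0.1],"rotation":[0,0,0]},{"grip":1,"delta_pos":[-0.1,0.8,0.3],"rotation":[0,0,0]},{"grip":1,"delta_pos":[-0.13,0.99,0.5],"rotation":[0,0,0]},{"grip":1,"delta_pos":[-0.13,0.99,0.7],"rotation":[0,0,0]},{"grip":1,"delta_pos":[-0.13,0.99,0.7],"rotation":[0,0,0]}]'
python3 jars.py; python3 -c "
from h import *
snap('scene','s6')
s=snap('top')"
```

```text
clock: 29.85
tool_pos: [0.4815, -0.1878, 0.1171]
orientation: [-180.0, 0.3, -0.1]
force: [-1.5, 0.2, -0.7]
opening: 0.0188
gripper_force: 29.9
0.043 []
0.047 []
0.101 []
29.9 [ 0.4826 -0.1876  0.1186] [-179.9984    0.1716   -0.0624] 0.019385746804792586 [ 0.9686  1.1577 -0.6639] [  0.5  13.2 -28.8  -0.  -48.2  89.4]
```

View pics/s6.png

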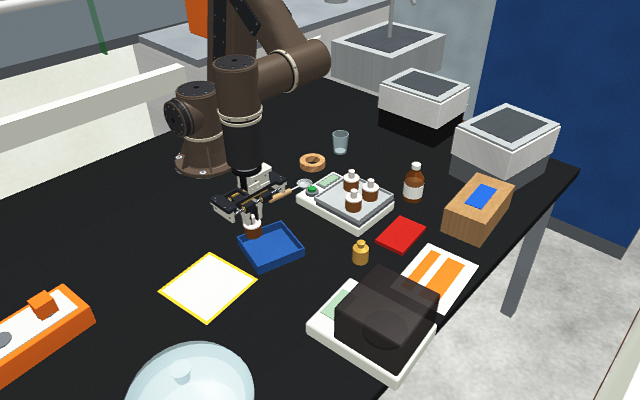

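```bash
python3 -m creep '[{"grip":1,"delta_pos":[0,0,0.15],"rotation":[0,0,0]},{"grip":1,"delta_pos":[0,0,0.3],"rotation":[0,0,0]},{"grip":1,"delta_pos":[0,0,0.37],"rotation":[0,0,0]},{"grip":1,"delta_pos":[0,0,0.37],"rotation":[0,0,0]}]'
python3 -m creep '[{"grip":1,"delta_pos":[0,0,0.02],"rotation":[0,0,0]},{"grip":1,"delta_pos":[0,0,0.02],"rotation":[0,0,0]}]'
python3 -m creep '[{"grip":1,"delta_pos":[0,0,0.015],"rotation":[0,0,0]},{"grip":1,"delta_pos":[0,0,0.015],"rotation":[0,0,0]}]'
```

```text
clock: 30.4
tool_pos: [0.4835, -0.1872, 0.0827]
orientation: [180.0, 0.0, 0.0]
force: [-0.3, 0.4, -1.1]
opening: 0.0189
gripper_force: 29.9
clock: 30.6
tool_pos: [0.4839, -0.1875, 0.0812]
orientation: [180.0, -0.1, -0.0]
force: [-0.1, -0.2, -1.1]
opening: 0.0186
gripper_force: 29.9
clock: 30.8
tool_pos: [0.4835, -0.1876, 0.0793]
orientation: [-180.0, -0.0, -0.0]
force: [-0.5, 0.1, -0.3]
opening: 0.0192
gripper_force: 29.9
```

```bash
python3 -m creep '[{"grip":1,"delta_pos":[0,0,0.01],"rotation":[0,0,0]},{"grip":1,"delta_pos":[0,0,0.015],"rotation":[0,0,0]},{"grip":1,"delta_pos":[0,0,0.015],"rotation":[0,0,0]}]'
python3 -m creep '[{"grip":1,"delta_pos":[0,0,0.01],"rotation":[0,0,0]},{"grip":1,"delta_pos":[0,0,0.01],"rotation":[0,0,0]}]'
python3 -m creep '[{"grip":1,"delta_pos":[0,0,0.01],"rotation":[0,0,0]},{"grip":1,"delta_pos":[0,0,0.01],"rotation":[0,0,0]}]'
```

```text
clock: 31.1
tool_pos: [0.4833, -0.1876, 0.0775]
orientation: [180.0, 0.0, -0.0]
force: [-0.1, 0.2, -1.0]
opening: 0.0189
gripper_force: 29.9
clock: 31.3
tool_pos: [0.4833, -0.1876, 0.0764]
orientation: [-180.0, 0.0, -0.0]
force: [-0.2, 0.7, -0.3]
opening: 0.019
gripper_force: 29.9
clock: 31.5
tool_pos: [0.4839, -0.1876, 0.0761]
orientation: [180.0, -0.1, -0.0]
force: [-1.1, 0.6, 4.5]
opening: 0.0192
gripper_force: 29.9
```

```bash
python3 -m creep '[{"grip":0.5,"delta_pos":[0,0,0],"rotation":[0,0,0]},{"grip":0.5,"delta_pos":[0,0,0],"rotation":[0,0,0]},{"grip":0.5,"delta_pos":[0,0,0],"rotation":[0,0,0]},{"grip":0.5,"delta_pos":[0,0,-0.3],"rotation":[0,0,0]},{"grip":0.5,"delta_pos":[0,0,-0.8],"rotation":[0,0,0]}]' >/dev/null
python3 -m creep '[{"grip":0.5,"delta_pos":[0.2,-0.3,-0.2],"rotation":[0,0,0]},{"grip":0.5,"delta_pos":[0.4,-0.6,-0.4],"rotation":[0,0,0]},{"grip":0.5,"delta_pos":[0.5,-0.9,-0.4],"rotation":[0,0,0]},{"grip":0.5,"delta_pos":[0.5,-1,-0.4],"rotation":[0,0,0]}]' >/dev/null
python3 -m creep '[{"grip":0.5,"delta_pos":[0.2,-0.3,0],"rotation":[0,0,0]},{"grip":0.5,"delta_pos":[0.4,-0.6,0],"rotation":[0,0,0]},{"grip":0.5,"delta_pos":[0.5,-0.9,0],"rotation":[0,0,0]},{"grip":0.5,"delta_pos":[0.5,-1,0],"rotation":[0,0,0]},{"grip":0.5,"delta_pos":[0.5,-1,0],"rotation":[0,0,0]}]' >/dev/null
python3 -m creep '[{"grip":0.5,"delta_pos":[0.2,-0.3,0],"rotation":[0,0,0]},{"grip":0.5,"delta_pos":[0.32,-0.66,0],"rotation":[0,0,0]},{"grip":0.5,"delta_pos":[0.32,-0.66,0],"rotation":[0,0,0]}]'
python3 jars.py
```

```text
clock: 33.2
tool_pos: [0.6164, 0.08, 0.1951]
orientation: [180.0, -0.0, 0.0]
force: [0.5, -0.7, -0.2]
opening: 0.0437
gripper_force: 0.0
0.043 [[0.4807, -0.1884]]
0.047 [[0.4807, -0.1875]]
0.101 [[0.48, -0.1763]]
33.25 [0.6155 0.0787 0.195 ] [179.9787   0.0555   0.0317] 0.04379520636883933 [-0.5894 -0.9254  0.4699] [ 25.3  17.7 -10.8  -0.  -61.6  64.7]
```

```bash
python3 -m creep '[{"grip":0.5,"delta_pos":[0,0,0.25],"rotation":[0,0,0]},{"grip":0.5,"delta_pos":[0,0,0.5],"rotation":[0,0,0]},{"grip":0.5,"delta_pos":[0,0,0.685],"rotation":[0,0,0]},{"grip":0.5,"delta_pos":[0,0,0.685],"rotation":[0,0,0]},{"grip":0.5,"delta_pos":[0,0,0.685],"rotation":[0,0,0]}]'
python3 -m creep '[{"grip":1,"delta_pos":[0,0,0],"rotation":[0,0,0]},{"grip":1,"delta_pos":[0,0,0],"rotation":[0,0,0]},{"grip":1,"delta_pos":[0,0,0],"rotation":[0,0,0]},{"grip":1,"delta_pos":[0,0,0],"rotation":[0,0,0]},{"grip":1,"delta_pos":[0,0,0],"rotation":[0,0,0]}]'
```

```text
clock: 33.75
tool_pos: [0.6154, 0.0771, 0.1275]
orientation: [180.0, 0.0, -0.1]
force: [-0.8, -1.5, 1.4]
opening: 0.044
gripper_force: 0.0
clock: 34.25
tool_pos: [0.6159, 0.0785, 0.1277]
orientation: [-180.0, -0.1, -0.0]
force: [-1.1, 0.7, 4.8]
opening: 0.0191
gripper_force: 30.0
```

```bash
python3 -m creep '[{"grip":1,"delta_pos":[0,0,-0.2],"rotation":[0,0,0]},{"grip":1,"delta_pos":[0,0,-0.4],"rotation":[0,0,0]},{"grip":1,"delta_pos":[0,0.1,-0.6],"rotation":[0,0,0]},{"grip":1,"delta_pos":[-0.1,0.4,-0.6],"rotation":[0,0,0]},{"grip":1,"delta_pos":[-0.2,0.7,-0.6],"rotation":[0,0,0]}]' >/dev/null
python3 -m creep '[{"grip":1,"delta_pos":[-0.1,0.4,0],"rotation":[0,0,0]},{"grip":1,"delta_pos":[-0.2,0.8,0],"rotation":[0,0,0]},{"grip":1,"delta_pos":[-0.3,1,0],"rotation":[0,0,0]},{"grip":1,"delta_pos":[-0.3,1,0],"rotation":[0,0,0]}]' >/dev/null
python3 -m creep '[{"grip":1,"delta_pos":[-0.1,0.4,0.1],"rotation":[0,0,0]},{"grip":1,"delta_pos":[-0.2,0.8,0.3],"rotation":[0,0,0]},{"grip":1,"delta_pos":[-0.22,1,0.5],"rotation":[0,0,0]},{"grip":1,"delta_pos":[-0.22,1,0.7],"rotation":[0,0,0]},{"grip":1,"delta_pos":[-0.22,1,0.7],"rotation":[0,0,0]}]'
python3 -m creep '[{"grip":1,"delta_pos":[0,0.13,0.15],"rotation":[0,0,0]},{"grip":1,"delta_pos":[0,0.13,0.28],"rotation":[0,0,0]},{"grip":1,"delta_pos":[0,0.13,0.32],"rotation":[0,0,0]},{"grip":1,"delta_pos":[0,0.13,0.32],"rotation":[0,0,0]}]'
```

```text
clock: 35.65
tool_pos: [0.5414, -0.1918, 0.1142]
orientation: [-180.0, 0.3, -0.1]
force: [-0.5, -0.9, -0.7]
opening: 0.0192
gripper_force: 30.0
clock: 36.05
tool_pos: [0.5431, -0.2044, 0.0844]
orientation: [-180.0, 0.1, -0.0]
force: [-0.0, 0.6, -0.8]
opening: 0.0192
gripper_force: 30.0
```

```bash
python3 -m creep '[{"grip":1,"delta_pos":[0,0,0.04],"rotation":[0,0,0]},{"grip":1,"delta_pos":[0,0,0.07],"rotation":[0,0,0]},{"grip":1,"delta_pos":[0,0,0.08],"rotation":[0,0,0]},{"grip":1,"delta_pos":[0,0,0.08],"rotation":[0,0,0]}]'
python3 -m creep '[{"grip":1,"delta_pos":[0,0,0.01],"rotation":[0,0,0]},{"grip":1,"delta_pos":[0,0,0.01],"rotation":[0,0,0]}]'
python3 -m creep '[{"grip":1,"delta_pos":[0,0,0.01],"rotation":[0,0,0]},{"grip":1,"delta_pos":[0,0,0.01],"rotation":[0,0,0]}]'
```

```text
clock: 36.45
tool_pos: [0.5435, -0.2046, 0.0771]
orientation: [180.0, -0.0, -0.0]
force: [-0.4, 1.3, -0.9]
opening: 0.0189
gripper_force: 30.0
clock: 36.65
tool_pos: [0.5434, -0.2047, 0.0761]
orientation: [180.0, -0.0, -0.0]
force: [-0.3, -0.1, -1.4]
opening: 0.0187
gripper_force: 30.0
clock: 36.85
tool_pos: [0.5434, -0.2047, 0.075]
orientation: [-180.0, 0.0, -0.0]
force: [0.2, -0.8, -0.6]
opening: 0.0195
gripper_force: 30.0
```

```bash
python3 -m creep '[{"grip":1,"delta_pos":[0,0,0.01],"rotation":[0,0,0]},{"grip":1,"delta_pos":[0,0,0.01],"rotation":[0,0,0]}]'
python3 -m creep '[{"grip":1,"delta_pos":[0,0,0.008],"rotation":[0,0,0]},{"grip":1,"delta_pos":[0,0,0.008],"rotation":[0,0,0]}]'
```

```text
clock: 37.05
tool_pos: [0.5433, -0.2047, 0.0739]
orientation: [-180.0, 0.0, -0.0]
force: [0.4, 0.0, -0.6]
opening: 0.0189
gripper_force: 30.0
clock: 37.25
tool_pos: [0.5435, -0.2047, 0.0737]
orientation: [180.0, -0.0, -0.0]
force: [-1.3, 1.1, 3.8]
opening: 0.0189
gripper_force: 30.0
```

```bash
python3 -m creep '[{"grip":0.5,"delta_pos":[0,0,0],"rotation":[0,0,0]},{"grip":0.5,"delta_pos":[0,0,0],"rotation":[0,0,0]},{"grip":0.5,"delta_pos":[0,0,0],"rotation":[0,0,0]},{"grip":0.5,"delta_pos":[0,0,-0.3],"rotation":[0,0,0]},{"grip":0.5,"delta_pos":[0,0,-0.8],"rotation":[0,0,0]}]' >/dev/null
python3 -m creep '[{"grip":0.5,"delta_pos":[0,-0.3,-0.2],"rotation":[0,0,0]},{"grip":0.5,"delta_pos":[0,-0.6,-0.4],"rotation":[0,0,0]},{"grip":0.5,"delta_pos":[0,-0.9,-0.4],"rotation":[0,0,0]},{"grip":0.5,"delta_pos":[0,-1,-0.4],"rotation":[0,0,0]}]' >/dev/null
python3 -m creep '[{"grip":0.5,"delta_pos":[0,-0.4,0],"rotation":[0,0,0]},{"grip":0.5,"delta_pos":[0,-0.8,0],"rotation":[0,0,0]},{"grip":0.5,"delta_pos":[0,-1,0],"rotation":[0,0,0]},{"grip":0.5,"delta_pos":[0,-1,0],"rotation":[0,0,0]}]' >/dev/null
python3 -m creep '[{"grip":0.5,"delta_pos":[0,-0.4,0],"rotation":[0,0,0]},{"grip":0.5,"delta_pos":[0,-0.8,0],"rotation":[0,0,0]},{"grip":0.5,"delta_pos":[0.02,-1,0],"rotation":[0,0,0]},{"grip":0.5,"delta_pos":[0.02,-1,0],"rotation":[0,0,0]}]' >/dev/null
python3 -m creep '[{"grip":0.5,"delta_pos":[0,-0.3,0],"rotation":[0,0,0]},{"grip":0.5,"delta_pos":[0,-0.54,0],"rotation":[0,0,0]},{"grip":0.5,"delta_pos":[0,-0.54,0],"rotation":[0,0,0]}]'
python3 jars.py; python3 -c "
from h import *
s=snap('scene');t=snap('top')['color'][130:290,240:460,::-1];c=s['color'][130:290,220:420,::-1]
cv2.imwrite('pics/m7.png',np.hstack([cv2.resize(c,(400,320)),cv2.resize(t,(400,320))]))"
```

```text
clock: 39.25
tool_pos: [0.5459, 0.1501, 0.1928]
orientation: [180.0, 0.0, 0.0]
force: [0.0, -0.7, 0.7]
opening: 0.0436
gripper_force: 0.0
0.043 [[0.5421, -0.2073], [0.4715, -0.1979]]
0.047 [[0.5419, -0.2064], [0.4715, -0.197]]
0.101 [[0.5381, -0.1941], [0.4713, -0.1853]]
39.3 [0.5456 0.1491 0.1927] [179.964    0.0472   0.0132] 0.04374197902334498 [-0.2197 -0.0946  0.9659] [ 35.1  12.8 -17.8   0.  -59.4  54.9]
```

View pics/m7.png

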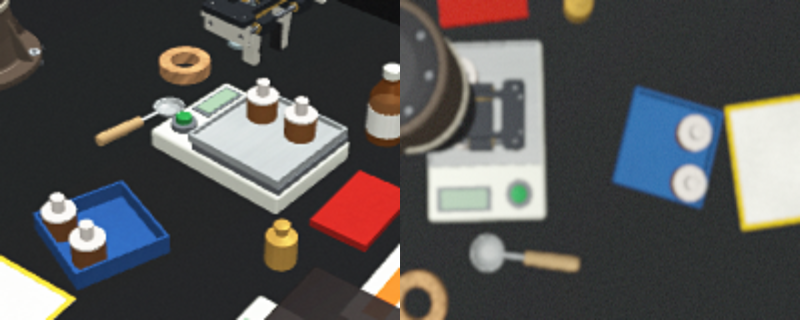

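```bash
python3 -m creep '[{"grip":0.5,"delta_pos":[0,0,0.25],"rotation":[0,0,0]},{"grip":0.5,"delta_pos":[0,0,0.5],"rotation":[0,0,0]},{"grip":0.5,"delta_pos":[0,0,0.66],"rotation":[0,0,0]},{"grip":0.5,"delta_pos":[0,0,0.66],"rotation":[0,0,0]},{"grip":0.5,"delta_pos":[0,0,0.66],"rotation":[0,0,0]}]'
python3 -m creep '[{"grip":1,"delta_pos":[0,0,0],"rotation":[0,0,0]},{"grip":1,"delta_pos":[0,0,0],"rotation":[0,0,0]},{"grip":1,"delta_pos":[0,0,0],"rotation":[0,0,0]},{"grip":1,"delta_pos":[0,0,0],"rotation":[0,0,0]},{"grip":1,"delta_pos":[0,0,0],"rotation":[0,0,0]}]'
```

```text
clock: 39.9
tool_pos: [0.5459, 0.1484, 0.1276]
orientation: [180.0, 0.0, -0.1]
force: [0.5, -0.4, 0.1]
opening: 0.044
gripper_force: 0.0
clock: 40.4
tool_pos: [0.5459, 0.1496, 0.1277]
orientation: [-180.0, -0.0, -0.0]
force: [0.4, 1.0, 1.3]
opening: 0.0192
gripper_force: 29.9
```

```bash
python3 -m creep '[{"grip":1,"delta_pos":[0,0,-0.2],"rotation":[0,0,0]},{"grip":1,"delta_pos":[0,0,-0.4],"rotation":[0,0,0]},{"grip":1,"delta_pos":[0,0.1,-0.6],"rotation":[0,0,0]},{"grip":1,"delta_pos":[0,0.4,-0.6],"rotation":[0,0,0]},{"grip":1,"delta_pos":[-0.1,0.7,-0.6],"rotation":[0,0,0]}]' >/dev/null
python3 -m creep '[{"grip":1,"delta_pos":[-0.1,0.4,0],"rotation":[0,0,0]},{"grip":1,"delta_pos":[-0.1,0.8,0],"rotation":[0,0,0]},{"grip":1,"delta_pos":[-0.2,1,0],"rotation":[0,0,0]},{"grip":1,"delta_pos":[-0.2,1,0],"rotation":[0,0,0]}]' >/dev/null
python3 -m creep '[{"grip":1,"delta_pos":[-0.1,0.4,0],"rotation":[0,0,0]},{"grip":1,"delta_pos":[-0.15,0.8,0.2],"rotation":[0,0,0]},{"grip":1,"delta_pos":[-0.15,1,0.5],"rotation":[0,0,0]},{"grip":1,"delta_pos":[-0.15,1,0.7],"rotation":[0,0,0]},{"grip":1,"delta_pos":[-0.15,1,0.7],"rotation":[0,0,0]}]'
python3 -m creep '[{"grip":1,"delta_pos":[0,0.08,0.15],"rotation":[0,0,0]},{"grip":1,"delta_pos":[0,0.08,0.28],"rotation":[0,0,0]},{"grip":1,"delta_pos":[0,0.08,0.34],"rotation":[0,0,0]},{"grip":1,"delta_pos":[0,0.08,0.34],"rotation":[0,0,0]}]'
```

```text
clock: 41.8
tool_pos: [0.4983, -0.1211, 0.1145]
orientation: [180.0, 0.3, -0.1]
force: [-0.1, 0.4, -1.7]
opening: 0.0193
gripper_force: 29.9
clock: 42.2
tool_pos: [0.5006, -0.1281, 0.0833]
orientation: [180.0, 0.0, 0.0]
force: [-0.9, -0.5, -1.1]
opening: 0.0194
gripper_force: 29.9
```

```bash
python3 -m creep '[{"grip":1,"delta_pos":[0,0,0.04],"rotation":[0,0,0]},{"grip":1,"delta_pos":[0,0,0.06],"rotation":[0,0,0]},{"grip":1,"delta_pos":[0,0,0.08],"rotation":[0,0,0]},{"grip":1,"delta_pos":[0,0,0.08],"rotation":[0,0,0]}]'
python3 -m creep '[{"grip":1,"delta_pos":[0,0,0.01],"rotation":[0,0,0]},{"grip":1,"delta_pos":[0,0,0.01],"rotation":[0,0,0]}]'
python3 -m creep '[{"grip":1,"delta_pos":[0,0,0.008],"rotation":[0,0,0]},{"grip":1,"delta_pos":[0,0,0.008],"rotation":[0,0,0]}]'
```

```text
clock: 42.6
tool_pos: [0.5004, -0.1286, 0.0753]
orientation: [-180.0, 0.0, -0.0]
force: [0.8, 0.7, -1.6]
opening: 0.019
gripper_force: 29.9
clock: 42.8
tool_pos: [0.5004, -0.1286, 0.0743]
orientation: [-180.0, -0.0, -0.0]
force: [-0.0, -0.0, -1.6]
opening: 0.0188
gripper_force: 29.9
clock: 43.0
tool_pos: [0.5007, -0.1286, 0.0737]
orientation: [-180.0, -0.0, -0.0]
force: [-0.1, 1.3, 1.5]
opening: 0.019
gripper_force: 29.9
```

```bash
python3 -m creep '[{"grip":0.5,"delta_pos":[0,0,0],"rotation":[0,0,0]},{"grip":0.5,"delta_pos":[0,0,0],"rotation":[0,0,0]},{"grip":0.5,"delta_pos":[0,0,0],"rotation":[0,0,0]},{"grip":0.5,"delta_pos":[0,0,-0.3],"rotation":[0,0,0]},{"grip":0.5,"delta_pos":[0,0,-0.8],"rotation":[0,0,0]}]' >/dev/null
python3 -m creep '[{"grip":0.5,"delta_pos":[0.1,-0.3,-0.2],"rotation":[0,0,0]},{"grip":0.5,"delta_pos":[0.3,-0.6,-0.4],"rotation":[0,0,0]},{"grip":0.5,"delta_pos":[0.4,-0.9,-0.4],"rotation":[0,0,0]},{"grip":0.5,"delta_pos":[0.4,-1,-0.4],"rotation":[0,0,0]}]' >/dev/null
python3 -m creep '[{"grip":0.5,"delta_pos":[0.2,-0.4,0],"rotation":[0,0,0]},{"grip":0.5,"delta_pos":[0.4,-0.8,0],"rotation":[0,0,0]},{"grip":0.5,"delta_pos":[0.4,-1,0],"rotation":[0,0,0]},{"grip":0.5,"delta_pos":[0.4,-1,0],"rotation":[0,0,0]}]' >/dev/null
python3 -m creep '[{"grip":0.5,"delta_pos":[0.2,-0.4,0],"rotation":[0,0,0]},{"grip":0.5,"delta_pos":[0.37,-0.78,0],"rotation":[0,0,0]},{"grip":0.5,"delta_pos":[0.37,-0.78,0],"rotation":[0,0,0]},{"grip":0.5,"delta_pos":[0.37,-0.78,0],"rotation":[0,0,0]}]'
python3 jars.py
```

```text
clock: 44.7
tool_pos: [0.6171, 0.1491, 0.1925]
orientation: [180.0, 0.1, 0.0]
force: [-0.2, -0.7, 0.2]
opening: 0.0439
gripper_force: 0.0
0.043 [[0.5422, -0.2075], [0.4988, -0.1295], [0.4715, -0.198]]
0.047 [[0.5419, -0.2065], [0.4987, -0.1289], [0.4715, -0.1971]]
0.101 [[0.5381, -0.1943], [0.4972, -0.1207], [0.4713, -0.1854]]
44.75 [0.6169 0.1484 0.1928] [179.9575   0.0896  -0.0459] 0.04390050677229357 [ 0.4862 -0.5247  0.8182] [ 31.1  19.1  -9.1  -0.  -62.   58.8]
```

```bash
python3 -m creep '[{"grip":0.5,"delta_pos":[0,0,0.25],"rotation":[0,0,0]},{"grip":0.5,"delta_pos":[0,0,0.5],"rotation":[0,0,0]},{"grip":0.5,"delta_pos":[0,0,0.66],"rotation":[0,0,0]},{"grip":0.5,"delta_pos":[0,0,0.66],"rotation":[0,0,0]},{"grip":0.5,"delta_pos":[0,0,0.66],"rotation":[0,0,0]}]'
python3 -m creep '[{"grip":1,"delta_pos":[0,0,0],"rotation":[0,0,0]},{"grip":1,"delta_pos":[0,0,0],"rotation":[0,0,0]},{"grip":1,"delta_pos":[0,0,0],"rotation":[0,0,0]},{"grip":1,"delta_pos":[0,0,0],"rotation":[0,0,0]},{"grip":1,"delta_pos":[0,0,0],"rotation":[0,0,0]}]'
```

```text
clock: 45.25
tool_pos: [0.6175, 0.1482, 0.128]
orientation: [180.0, 0.0, -0.1]
force: [-0.4, -0.4, -0.2]
opening: 0.0437
gripper_force: 0.0
clock: 45.75
tool_pos: [0.6179, 0.1496, 0.128]
orientation: [-180.0, -0.1, -0.0]
force: [-0.4, 1.0, 1.7]
opening: 0.0189
gripper_force: 29.9
```

```bash
python3 -m creep '[{"grip":1,"delta_pos":[0,0,-0.2],"rotation":[0,0,0]},{"grip":1,"delta_pos":[0,0,-0.4],"rotation":[0,0,0]},{"grip":1,"delta_pos":[0,0.1,-0.6],"rotation":[0,0,0]},{"grip":1,"delta_pos":[0,0.4,-0.6],"rotation":[0,0,0]},{"grip":1,"delta_pos":[-0.1,0.7,-0.6],"rotation":[0,0,0]}]' >/dev/null
python3 -m creep '[{"grip":1,"delta_pos":[-0.1,0.4,0],"rotation":[0,0,0]},{"grip":1,"delta_pos":[-0.1,0.8,0],"rotation":[0,0,0]},{"grip":1,"delta_pos":[-0.2,1,0],"rotation":[0,0,0]},{"grip":1,"delta_pos":[-0.2,1,0],"rotation":[0,0,0]}]' >/dev/null
python3 -m creep '[{"grip":1,"delta_pos":[-0.1,0.4,0],"rotation":[0,0,0]},{"grip":1,"delta_pos":[-0.2,0.8,0.2],"rotation":[0,0,0]},{"grip":1,"delta_pos":[-0.27,1,0.5],"rotation":[0,0,0]},{"grip":1,"delta_pos":[-0.27,1,0.7],"rotation":[0,0,0]},{"grip":1,"delta_pos":[-0.27,1,0.7],"rotation":[0,0,0]}]'
python3 -m creep '[{"grip":1,"delta_pos":[0,0.24,0.15],"rotation":[0,0,0]},{"grip":1,"delta_pos":[0,0.24,0.28],"rotation":[0,0,0]},{"grip":1,"delta_pos":[0,0.24,0.34],"rotation":[0,0,0]},{"grip":1,"delta_pos":[0,0.24,0.34],"rotation":[0,0,0]}]'
```

```text
clock: 47.15
tool_pos: [0.5582, -0.1208, 0.1146]
orientation: [-180.0, 0.3, -0.1]
force: [-0.8, -0.3, -1.7]
opening: 0.0195
gripper_force: 29.9
clock: 47.55
tool_pos: [0.5604, -0.1439, 0.0832]
orientation: [180.0, 0.1, 0.0]
force: [-0.5, 0.3, -1.8]
opening: 0.0191
gripper_force: 29.9
```

```bash
python3 -m creep '[{"grip":1,"delta_pos":[0,0,0.04],"rotation":[0,0,0]},{"grip":1,"delta_pos":[0,0,0.06],"rotation":[0,0,0]},{"grip":1,"delta_pos":[0,0,0.08],"rotation":[0,0,0]},{"grip":1,"delta_pos":[0,0,0.08],"rotation":[0,0,0]}]'
python3 -m creep '[{"grip":1,"delta_pos":[0,0,0.01],"rotation":[0,0,0]},{"grip":1,"delta_pos":[0,0,0.01],"rotation":[0,0,0]}]'
python3 -m creep '[{"grip":1,"delta_pos":[0,0,0.008],"rotation":[0,0,0]},{"grip":1,"delta_pos":[0,0,0.008],"rotation":[0,0,0]}]'
```

```text
clock: 47.95
tool_pos: [0.5604, -0.1445, 0.0755]
orientation: [-180.0, -0.0, -0.0]
force: [-0.0, -0.0, -1.1]
opening: 0.0195
gripper_force: 29.9
clock: 48.15
tool_pos: [0.5604, -0.1447, 0.0745]
orientation: [180.0, -0.0, -0.0]
force: [-0.0, 0.1, -0.5]
opening: 0.019
gripper_force: 29.9
clock: 48.35
tool_pos: [0.5607, -0.1447, 0.074]
orientation: [180.0, -0.0, -0.0]
force: [0.2, -0.1, 0.5]
opening: 0.0195
gripper_force: 29.9
```

```bash
python3 -m creep '[{"grip":0.5,"delta_pos":[0,0,0],"rotation":[0,0,0]},{"grip":0.5,"delta_pos":[0,0,0],"rotation":[0,0,0]},{"grip":0.5,"delta_pos":[0,0,0],"rotation":[0,0,0]},{"grip":0.5,"delta_pos":[0,0,-0.3],"rotation":[0,0,0]},{"grip":0.5,"delta_pos":[0,0,-0.8],"rotation":[0,0,0]}]' >/dev/null
python3 -m creep '[{"grip":0.5,"delta_pos":[0,-0.3,-0.2],"rotation":[0,0,0.095]},{"grip":0,"delta_pos":[0,-0.6,-0.5],"rotation":[0,0,0.19]},{"grip":0,"delta_pos":[0,-0.9,-0.8],"rotation":[0,0,0.285]},{"grip":0,"delta_pos":[0,-1,-0.8],"rotation":[0,0,0.38]},{"grip":0,"delta_pos":[0,-1,-0.8],"rotation":[0,0,0.38]}]' >/dev/null
python3 -m creep '[{"grip":0,"delta_pos":[0,0,0],"rotation":[0,0,0.095]},{"grip":0,"delta_pos":[0,0,0],"rotation":[0,0,0.19]},{"grip":0,"delta_pos":[0,0,0],"rotation":[0,0,0.285]},{"grip":0,"delta_pos":[0,0,0],"rotation":[0,0,0.38]}]' >/dev/null
python3 -m creep '[{"grip":0,"delta_pos":[0,0,0],"rotation":[0,0,0.095]},{"grip":0,"delta_pos":[0,0,0],"rotation":[0,0,0.19]},{"grip":0,"delta_pos":[0,0,0],"rotation":[0,0,0.285]},{"grip":0,"delta_pos":[0,0,0],"rotation":[0,0,0.41]},{"grip":0,"delta_pos":[0,0,0],"rotation":[0,0,0.412]}]'
cat > tray.py <<'E'
from h import *
import sys
np.set_printoptions(precision=4,suppress=True)
def quad(m):
    cs,_=cv2.findContours(m.astype(np.uint8),0,2);c=max(cs,key=cv2.contourArea)
    return cv2.convexHull(c).reshape(-1,2).astype(float)
def fit(s,m,z):   # world-plane minAreaRect of hull
    P=np.array([onz(s,u,v,z)[:2] for u,v in quad(m)],np.float32)
    (c,wh,a)=cv2.minAreaRect(P*1000); a=(a+45)%90-45
    return np.round(np.array(c)/1000,4),np.round(wh,1),round(a,2)
s=snap('top',sys.argv[1] if len(sys.argv)>1 else None)
H,S,V=cv2.split(cv2.cvtColor(s['color'],cv2.COLOR_RGB2HSV))
m=(H>100)&(H<125)&(S>120)&(V>50);m[:,:330]=0;m[:150]=0;m[270:]=0;m[:,520:]=0
print('tray',fit(s,m,.03))
m=(H>20)&(H<35)&(S>100)&(V>120);m[:,:400]=0;m[:165]=0;m[255:]=0;m[:,510:]=0
print('card',fit(s,m,.001))
o=ctrl.get_obs();print(o['clock'],o['tool_pos'],o['orientation'],o['opening'],o['force'],o['joint_pos'].round(0))
E
python3 tray.py t8
```

```text
clock: 50.25
tool_pos: [0.56, -0.0455, 0.2327]
orientation: [179.9, -0.0, -105.6]
force: [0.0, 0.1, -1.0]
opening: 0.0879
gripper_force: 0.0
tray (array([ 0.5221, -0.1708]), array([141.1, 146.3]), -15.82)
card (array([ 0.5046, -0.3673]), array([186. , 186.6]), 7.52)
50.3 [ 0.56   -0.0454  0.2327] [ 179.9065   -0.048  -105.6595] 0.08801965060769747 [-0.6943  0.4535 -0.4376] [ 15.  11. -15.  -0. -64. -31.]
```

View pics/t8.png

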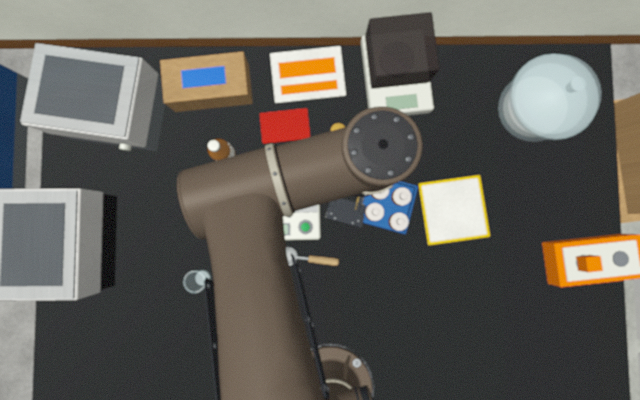

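```bash
python3 -m creep '[{"grip":0,"delta_pos":[0.14,0.02,0.3],"rotation":[0,0,0]},{"grip":0,"delta_pos":[0.28,0.04,0.6],"rotation":[0,0,0]},{"grip":0,"delta_pos":[0.28,0.04,0.9],"rotation":[0,0,0]},{"grip":0,"delta_pos":[0.28,0.04,1],"rotation":[0,0,0]}]' >/dev/null
python3 -m creep '[{"grip":0,"delta_pos":[0,0,0.3],"rotation":[0,0,0]},{"grip":0,"delta_pos":[0,0,0.6],"rotation":[0,0,0]},{"grip":0,"delta_pos":[0,0,0.85],"rotation":[0,0,0]},{"grip":0,"delta_pos":[0,0,0.96],"rotation":[0,0,0]},{"grip":0,"delta_pos":[0,0,0.96],"rotation":[0,0,0]}]'
python3 -c "
from h import *
s=snap('scene');cv2.imwrite('pics/p9.png',cv2.resize(s['color'][150:310,180:380,::-1],(750,600)))"
```

```text
clock: 51.2
tool_pos: [0.5486, -0.0708, 0.0366]
orientation: [179.9, -0.1, -105.4]
force: [-0.4, -0.5, 0.4]
opening: 0.0878
gripper_force: 0.0
```

View pics/p9.png

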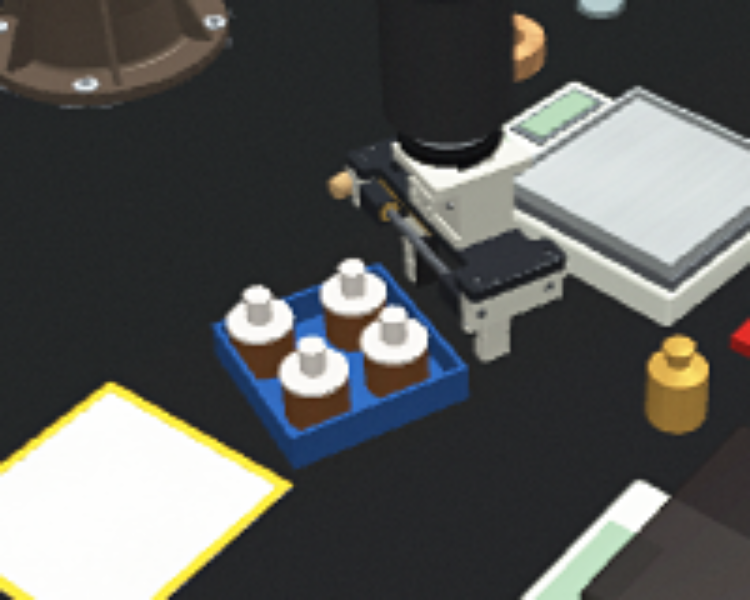

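```bash
python3 -m creep '[{"grip":0,"delta_pos":[0.05,0,0],"rotation":[0,0,0]},{"grip":0,"delta_pos":[0.1,0,0],"rotation":[0,0,0]},{"grip":0,"delta_pos":[0.14,0,0],"rotation":[0,0,0]},{"grip":0,"delta_pos":[0.16,0,0],"rotation":[0,0,0]}]'
python3 -m creep '[{"grip":0,"delta_pos":[0.02,0,0],"rotation":[0,0,0]},{"grip":0,"delta_pos":[0.04,0,0],"rotation":[0,0,0]},{"grip":0,"delta_pos":[0.04,0,0],"rotation":[0,0,0]}]'
python3 -m creep '[{"grip":0,"delta_pos":[0.02,0,0],"rotation":[0,0,0]},{"grip":0,"delta_pos":[0.04,0,0],"rotation":[0,0,0]},{"grip":0,"delta_pos":[0.04,0,0],"rotation":[0,0,0]}]'
```

```text
clock: 51.65
tool_pos: [0.545, -0.0865, 0.0384]
orientation: [-179.9, 0.0, -105.5]
force: [0.9, 0.4, -0.7]
opening: 0.0874
gripper_force: 0.0
clock: 51.95
tool_pos: [0.5443, -0.0896, 0.038]
orientation: [-179.9, 0.0, -105.5]
force: [-0.4, 2.6, 1.6]
opening: 0.0876
gripper_force: 1.2
clock: 52.25
tool_pos: [0.5435, -0.0933, 0.038]
orientation: [-179.9, 0.0, -105.5]
force: [0.5, 3.3, 1.5]
opening: 0.0877
gripper_force: 2.0
```

```bash
python3 -m creep '[{"grip":0,"delta_pos":[0.05,0.008,0],"rotation":[0,0,-0.0064]},{"grip":0,"delta_pos":[0.1,0.016,0],"rotation":[0,0,-0.0128]},{"grip":0,"delta_pos":[0.15,0.024,0],"rotation":[0,0,-0.0191]},{"grip":0,"delta_pos":[0.2,0.032,0],"rotation":[0,0,-0.0255]},{"grip":0,"delta_pos":[0.25,0.039,0],"rotation":[0,0,-0.0319]}]'
python3 -m creep '[{"grip":0,"delta_pos":[0.05,0.008,0],"rotation":[0,0,-0.0064]},{"grip":0,"delta_pos":[0.1,0.016,0],"rotation":[0,0,-0.0128]},{"grip":0,"delta_pos":[0.15,0.024,0],"rotation":[0,0,-0.0191]},{"grip":0,"delta_pos":[0.2,0.032,0],"rotation":[0,0,-0.0255]},{"grip":0,"delta_pos":[0.25,0.039,0],"rotation":[0,0,-0.0319]}]'
python3 -m creep '[{"grip":0,"delta_pos":[0.05,0.008,0],"rotation":[0,0,-0.0064]},{"grip":0,"delta_pos":[0.1,0.016,0],"rotation":[0,0,-0.0128]},{"grip":0,"delta_pos":[0.15,0.024,0],"rotation":[0,0,-0.0191]},{"grip":0,"delta_pos":[0.2,0.032,0],"rotation":[0,0,-0.0255]},{"grip":0,"delta_pos":[0.25,0.039,0],"rotation":[0,0,-0.0319]}]'
python3 -m creep '[{"grip":0,"delta_pos":[0.05,0.008,0],"rotation":[0,0,-0.0064]},{"grip":0,"delta_pos":[0.1,0.016,0],"rotation":[0,0,-0.0128]},{"grip":0,"delta_pos":[0.15,0.024,0],"rotation":[0,0,-0.0191]},{"grip":0,"delta_pos":[0.2,0.032,0],"rotation":[0,0,-0.0255]},{"grip":0,"delta_pos":[0.25,0.039,0],"rotation":[0,0,-0.0319]}]'
python3 tray.py
python3 -c "
from h import *
s=snap('scene');t=snap('top');cv2.imwrite('pics/p10.png',np.hstack([cv2.resize(s['color'][180:340,140:300,::-1],(400,400)),cv2.resize(t['color'][140:270,350:500,::-1],(400,347),interpolation=2)[:400].copy() if 0 else cv2.resize(t['color'][130:280,350:500,::-1],(400,400),interpolation=2)]))"
```

```text
clock: 52.75
tool_pos: [0.533, -0.1164, 0.0379]
orientation: [-179.9, 0.0, -102.6]
force: [1.2, 5.2, 1.9]
opening: 0.0875
gripper_force: 2.8
clock: 53.25
tool_pos: [0.5237, -0.14, 0.0379]
orientation: [-179.9, 0.0, -99.7]
force: [0.3, 5.7, 2.7]
opening: 0.0876
gripper_force: 2.9
clock: 53.75
tool_pos: [0.5155, -0.164, 0.0379]
orientation: [-179.9, 0.0, -96.9]
force: [0.8, 6.0, 1.7]
opening: 0.0875
gripper_force: 3.0
clock: 54.25
tool_pos: [0.5084, -0.1883, 0.0379]
orientation: [-180.0, 0.0, -94.0]
force: [0.2, 6.5, 4.1]
opening: 0.0876
gripper_force: 3.2
tray (array([ 0.4418, -0.2666]), array([48. , 19.7]), -0.37)
card (array([ 0.5044, -0.3676]), array([186.2, 187.1]), 7.52)
54.3 [ 0.5081 -0.189   0.0378] [-179.9842    0.004   -93.9568] 0.08759033483281731 [0.3728 2.82   1.432 ] [  0.  22. -30.  -0. -38.  -4.]
```

View pics/p10.png

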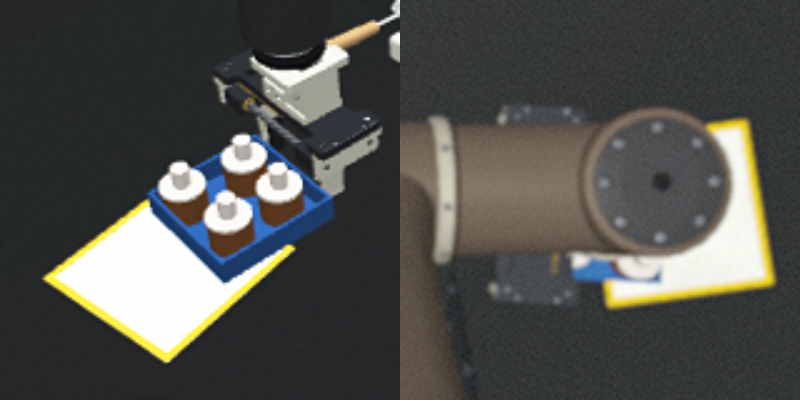

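```bash
python3 -m creep '[{"grip":0,"delta_pos":[0.05,0.008,0],"rotation":[0,0,-0.0064]},{"grip":0,"delta_pos":[0.1,0.016,0],"rotation":[0,0,-0.0128]},{"grip":0,"delta_pos":[0.15,0.024,0],"rotation":[0,0,-0.0191]},{"grip":0,"delta_pos":[0.2,0.032,0],"rotation":[0,0,-0.0255]},{"grip":0,"delta_pos":[0.25,0.039,0],"rotation":[0,0,-0.0319]}]'
python3 -m creep '[{"grip":0,"delta_pos":[0.05,0.008,0],"rotation":[0,0,-0.0064]},{"grip":0,"delta_pos":[0.1,0.016,0],"rotation":[0,0,-0.0128]},{"grip":0,"delta_pos":[0.15,0.024,0],"rotation":[0,0,-0.0191]},{"grip":0,"delta_pos":[0.2,0.032,0],"rotation":[0,0,-0.0255]},{"grip":0,"delta_pos":[0.25,0.039,0],"rotation":[0,0,-0.0319]}]'
python3 -m creep '[{"grip":0,"delta_pos":[0.05,0.008,0],"rotation":[0,0,-0.0064]},{"grip":0,"delta_pos":[0.1,0.016,0],"rotation":[0,0,-0.0128]},{"grip":0,"delta_pos":[0.15,0.024,0],"rotation":[0,0,-0.0191]},{"grip":0,"delta_pos":[0.2,0.032,0],"rotation":[0,0,-0.0255]},{"grip":0,"delta_pos":[0.25,0.039,0],"rotation":[0,0,-0.0319]}]'
python3 -m creep '[{"grip":0,"delta_pos":[0.05,0.008,0],"rotation":[0,0,-0.0064]},{"grip":0,"delta_pos":[0.1,0.016,0],"rotation":[0,0,-0.0128]},{"grip":0,"delta_pos":[0.14,0.022,0],"rotation":[0,0,-0.018]},{"grip":0,"delta_pos":[0.16,0.025,0],"rotation":[0,0,-0.0204]},{"grip":0,"delta_pos":[0.16,0.025,0],"rotation":[0,0,-0.0204]}]'
python3 tray.py
python3 - <<'E'
from h import *
s=snap('scene');H,S,V=cv2.split(cv2.cvtColor(s['color'],cv2.COLOR_RGB2HSV))
m=((H>100)&(H<125)&(S>120)&(V>40)).astype(np.uint8);m[:200]=0;m[:,330:]=0
c=max(cv2.findContours(m,0,2)[0],key=cv2.contourArea);q=cv2.approxPolyDP(cv2.convexHull(c),3,True).reshape(-1,2)
print(q.tolist());print(np.array([onz(s,*p,.03)[:2] for p in q]).round(4).tolist());print(np.array([onz(s,*p,.001)[:2] for p in q]).round(4).tolist())
cv2.imwrite('pics/p11.png',cv2.resize(s['color'][200:350,130:330,::-1],(800,600),interpolation=2))
E
```

```text
clock: 54.9
tool_pos: [0.5023, -0.2129, 0.0376]
orientation: [180.0, 0.0, -91.1]
force: [0.6, 6.9, 2.5]
opening: 0.0877
gripper_force: 3.0
clock: 55.4
tool_pos: [0.4977, -0.2378, 0.0376]
orientation: [180.0, 0.0, -88.3]
force: [0.1, 6.5, 3.9]
opening: 0.0875
gripper_force: 3.2
clock: 55.9
tool_pos: [0.4944, -0.2628, 0.0376]
orientation: [179.9, 0.0, -85.4]
force: [0.6, 6.7, 4.2]
opening: 0.0872
gripper_force: 3.4
clock: 56.4
tool_pos: [0.493, -0.2791, 0.0375]
orientation: [179.9, 0.0, -83.6]
force: [-1.2, 3.2, 2.5]
opening: 0.0878
gripper_force: 1.9
tray (array([ 0.4412, -0.3627]), array([19.8,  8.5]), -0.37)
card (array([ 0.424 , -0.4224]), array([13.2, 97.6]), 9.02)
56.45 [ 0.493  -0.2791  0.0375] [179.9336   0.0289 -83.5873] 0.08778203732629537 [-0.7922  3.6002  2.8287] [-10.  23. -27.  -0. -40.  16.]
[[210, 250], [245, 271], [246, 279], [206, 312], [171, 288], [167, 280]]
[[0.4281, -0.2989], [0.5585, -0.2845], [0.5821, -0.3006], [0.5955, -0.4317], [0.4704, -0.4466], [0.4397, -0.4388]]
[[0.3993, -0.283], [0.5341, -0.2681], [0.5585, -0.2848], [0.5723, -0.4203], [0.443, -0.4357], [0.4112, -0.4276]]
```

View pics/p11.png

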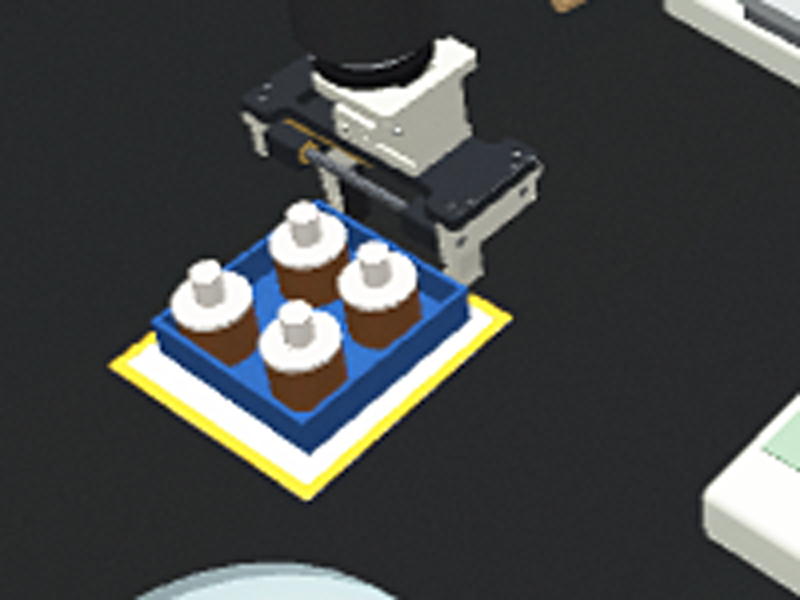

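```bash
python3 -m creep '[{"grip":0,"delta_pos":[0.03,0.004,0],"rotation":[0,0,-0.004]},{"grip":0,"delta_pos":[0.06,0.009,0],"rotation":[0,0,-0.008]},{"grip":0,"delta_pos":[0.075,0.012,0],"rotation":[0,0,-0.01]},{"grip":0,"delta_pos":[0.075,0.012,0],"rotation":[0,0,-0.01]},{"grip":0,"delta_pos":[0.075,0.012,0],"rotation":[0,0,-0.01]}]'
python3 -m creep '[{"grip":0,"delta_pos":[-0.1,0,0],"rotation":[0,0,0]},{"grip":0,"delta_pos":[-0.4,0,0],"rotation":[0,0,0]},{"grip":0,"delta_pos":[-0.8,0,-0.2],"rotation":[0,0,0]},{"grip":0,"delta_pos":[-1,0,-0.5],"rotation":[0,0,0]},{"grip":0,"delta_pos":[-1,0,-0.9],"rotation":[0,0,0]}]'
python3 -m creep '[{"grip":0,"delta_pos":[-0.3,0,-0.4],"rotation":[0,0,0]},{"grip":0,"delta_pos":[-0.7,0,-0.6],"rotation":[0,0,0]},{"grip":0,"delta_pos":[-1,0,-0.6],"rotation":[0,0,0]},{"grip":0,"delta_pos":[-1,0,-0.6],"rotation":[0,0,0]}]' >/dev/null
python3 -m creep '[{"grip":0,"delta_pos":[-0.4,0,0],"rotation":[0,0,0]},{"grip":0,"delta_pos":[-0.8,0,0],"rotation":[0,0,0]},{"grip":0,"delta_pos":[-1,0,0],"rotation":[0,0,0]},{"grip":0,"delta_pos":[-1,0,0],"rotation":[0,0,0]}]'
python3 tray.py
python3 - <<'E'
from h import *
s=snap('scene');t=snap('top')
cv2.imwrite('pics/p12.png',np.hstack([cv2.resize(s['color'][230:340,140:280,::-1],(400,314),interpolation=2),cv2.resize(t['color'][160:260,400:510,::-1],(345,314),interpolation=2)]))
E
```

```text
clock: 57.0
tool_pos: [0.4928, -0.2868, 0.0375]
orientation: [179.9, 0.0, -82.7]
force: [-1.7, 4.9, 2.4]
opening: 0.0878
gripper_force: 2.4
clock: 57.5
tool_pos: [0.4789, -0.1856, 0.1273]
orientation: [179.8, 0.0, -82.6]
force: [1.3, -0.8, 0.1]
opening: 0.0877
gripper_force: 0.0
clock: 58.3
tool_pos: [0.4549, 0.0121, 0.1876]
orientation: [-180.0, -0.0, -82.5]
force: [0.0, -0.8, 0.5]
opening: 0.0879
gripper_force: 0.0
tray (array([ 0.5031, -0.3661]), array([131.5, 138.9]), 7.3)
card (array([ 0.5045, -0.3674]), array([186.5, 187.5]), 7.54)
58.35 [0.4549 0.0112 0.1875] [-179.9921   -0.0177  -82.5547] 0.08761986287758236 [ 0.0061  0.5597 -0.0566] [ 26.   3. -31.   0. -56. -19.]
```

View pics/p12.png

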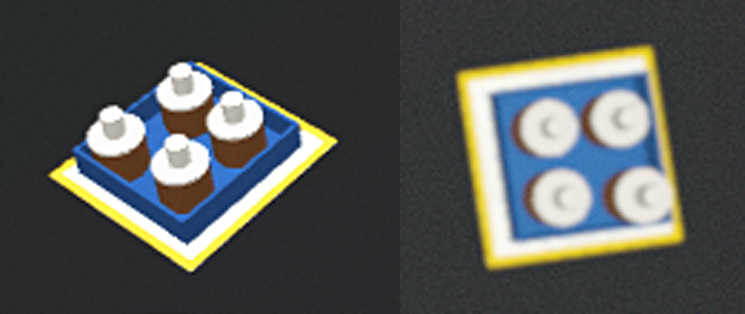

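```bash
python3 -c "
from plant import ctrl
print(ctrl.close_job())"
```

```text
the job is handed in; nothing more can be done
None
```

I weighed all four jars, pressed the print key to its stop, put the jars upright in the blue tray, and pushed the tray onto the card. It ended within about 2 mm of the card's centre and 0.3° of square, and I handed the job in at about 58 s.

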